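Put the dried baking things away

ROBOT

A 6-joint arm with a two-finger parallel gripper is mounted at the origin on the work surface. World frame = base frame: x ahead of the robot, y to its left, z up, the work surface at z = 0. Lengths are in m, angles in rad, forces in N, time in s.
With the tool pointing down it reaches from about 0.3 to 0.95 m from the base axis. Payload 3.1 kg.
Tool frame: the origin (TCP) lies midway between the tips of the shut fingers; the grasp point (between the pads) lies 19 mm behind it; z points along the fingers, y is the line along which they close (so a half turn about z gives the same grasp; the last joint's range is limited). The gripper opens to 85 mm and grips with 20 to 120 N. Pads are 22 mm wide; open, the fingers measure 114 mm over their backs; the gripper's body (76 mm by 85 mm) begins 54 mm behind the grasp point. The pads swing forward as they close: fully open they stand 13 mm farther back than shut.
Start: joints at [-1.284, 0.308, 1.634, -0, 1.2, -0.07], TCP at [0.218, -0.586, 0.231] pointing down, gripper open.
Joint ranges: [-3.06, 3.06], [-0.79, 1.96], [0.05, 2.63], [-1.19, 4.34], [0.05, 2.64], [-2.94, 2.94]. Speed limits (rad/s): [2.79, 2.79, 3.14, 3.14, 3.14, 3.14].

INTERFACE

Orientations are given as a 3x3 rotation matrix whose columns are the frame's x, y, z axes.
In Python, from cell import readout, get_image, ticket, finder gives the robot as it stands.
- The arm moves only by the tool drive_tool, never from a script. Its argument "moves" is a list of rows, each a list of 2 entries, a list of its own where there are three numbers: the shift along the tool's x, y, z scaled (see below), then the turn, a rotation vector about the tool's x, y, z scaled (see below). A call has 1 to 12 rows; each row shifts and turns the commanded pose from where the row before left it, along the tool's axes as they then stand; what a row does not reach is not made up. The controller multiplies each number of a shift by 0.02 m and each number of a turn by 180 degrees. A row lasts 1/8 s, in which the tool goes at most 62.5 mm and 10.7 degrees, less where a joint would pass 70% of its speed; a pose out of reach is approached as far as the arm can. A call with a number of a shift or a turn outside -1 to 1 is refused whole. A call with a gripper value outside its range is refused whole. "hand" is the closure in counts, from 0 (fully open) to 255 (shut), set as the call begins (left out, the last holds). The fingers move at their own pace and stop on an object; "grip_force" is the grip in N (left out, the last holds). Time passes only in rows, so rows that do not move let the fingers close. It gives the time, the measured TCP pose, the force, the opening and the grip force at its end, in the units of the state.
- readout.observe(): the state, without advancing time (a new reading comes with each control period).
- get_image(name): name is "scene" or "side" or "wrist"; returns a dict with "img" (400x640x3 uint8, blue, green, red), "depth" (400x640 float32, m along the optical axis (not along the pixel's ray), 0 where there is no reading), "camera_matrix" (3x3 intrinsics, pixels), "R" (3x3) and "t" (3): a world point X has camera coordinates R X + t; the wrist camera has in their place "mount" (4x4, takes a point from camera to tool coordinates, whose origin is the TCP and whose axes are the flange's). Camera axes: x right, y down, z forward; pixel columns grow to the right and rows downward; lengths in m; the calibration is good to about 2 mm. A picture is of the moment at which its call begins: read the wrist's pose just before it.
- ticket.sign_off(): hands the job in; it is judged then, once.
Trained networks look in a picture, given as the dict that the camera call returned (one of the last four; its "shot" number tells which), for a name from the list of things; names that differ only in an ending like _2 or _b are one class to them, and where a whole thing is asked for, a point or a joint stands for the part that bears it (a point fixed in the world has none). Each returns a list of dicts, best first, with "p" (0 to 1); they miss things now and then, are a little off and sometimes report something else, mostly with a low value. They report only what shows in the picture. A call takes as long as a camera call.
- finder.recognise(picture, name): "pixel" ([column, row] in pixels, amid what is visible of it).
The state is a dict: "clock": time; "q": joint angles; "dq": joint speeds; "joint_torque": joint torques, N m; "ee_pos": TCP position; "tool_rot": TCP orientation; "wrist_force": force on the tool from outside, world axes, zero at the start; "torque": the same for the moment, N m; "opening": finger opening in m; "gripper_force": force on a finger pad.
Only numpy, scipy, OpenCV 4.12 (cv2) and the standard library are available. Lean on these libraries where they do the work, as an engineer would, in place of code of your own. Each camera call takes 0.05 s, during which the arm holds its last target. There are 200 camera calls.

TASK

Put the dried baking things away: take each spatula that stands in the white draining rack and slide it blade down into a slot of the wooden block, one to a slot and fully home. Also work the wooden wedge out from under the propped pastry board so that the board lies shut, and lay the wedge flat in the middle of the board's top. Leave everything else on the counter where it is.

Things in the scene. Friction and masses are not known exactly. Their poses are not given: they have to be found in the camera images.
- block: Wooden block with four slots in its top, fixed; 90 mm (its x) by 191 mm (its y), 82 mm high. Origin at the centre of its underside, z up. Slots side by side along y, 50 mm apart; each 58 mm long (x), 11 mm wide (y), 70 mm deep (floor 12 mm above the counter).
- slot0 (a point): Centre of the mouth of slot 0 in the block's top face, 82 mm above the counter; axes as the block's (slot length along x, width along y).
- slot1 (a point): Centre of the mouth of slot 1 in the block's top face, 82 mm above the counter; axes as the block's (slot length along x, width along y).
- slot2 (a point): Centre of the mouth of slot 2 in the block's top face, 82 mm above the counter; axes as the block's (slot length along x, width along y).
- slot3 (a point): Centre of the mouth of slot 3 in the block's top face, 82 mm above the counter; axes as the block's (slot length along x, width along y).
- caddy: White plastic draining rack, fixed: base 85 mm (its x) by 200 mm (its y), four slim upright cups side by side along y, 50 mm apart, each 58 mm (x) by 9.5 mm (y) inside, rim 70 mm and floor 5 mm above the counter. Origin at the centre of the underside. It stands left or right of the pastry board, the block on the other side.
- spatula0_mid (a point): Flat red silicone spatula, 190 mm long, blade down in a cup at first, may lean a few degrees (absent in some runs). Point on its axis 95 mm from blade tip; z towards handle end, x across width, y across thickness. Blade: lower 95 mm, 50 wide, 6 thick (last 15 mm: 44 by 5). Handle: upper 95 mm, 24 wide (x), 16 thick (y). 90 g.
- spatula1_mid (a point): Flat red silicone spatula, 190 mm long, blade down in a cup at first, may lean a few degrees (absent in some runs). Point on its axis 95 mm from blade tip; z towards handle end, x across width, y across thickness. Blade: lower 95 mm, 50 wide, 6 thick (last 15 mm: 44 by 5). Handle: upper 95 mm, 24 wide (x), 16 thick (y). 90 g.
- spatula2_mid (a point): Flat red silicone spatula, 190 mm long, blade down in a cup at first, may lean a few degrees (absent in some runs). Point on its axis 95 mm from blade tip; z towards handle end, x across width, y across thickness. Blade: lower 95 mm, 50 wide, 6 thick (last 15 mm: 44 by 5). Handle: upper 95 mm, 24 wide (x), 16 thick (y). 90 g.
- spatula3_mid (a point): Flat red silicone spatula, 190 mm long, blade down in a cup at first, may lean a few degrees (absent in some runs). Point on its axis 95 mm from blade tip; z towards handle end, x across width, y across thickness. Blade: lower 95 mm, 50 wide, 6 thick (last 15 mm: 44 by 5). Handle: upper 95 mm, 24 wide (x), 16 thick (y). 90 g.
- board (a joint): Hinge angle (rad) of the marble pastry board: 0 lying shut, grows as its front edge rises; propped at about 0.12 to 0.16. Board 150 mm wide, reaching 150 mm from hinge to front edge, 14 mm thick, 1.1 kg, hinged at the rear to a fixed wooden rail; falls shut when nothing props it. Shut, its top is 17 mm and its underside 3 mm above the counter.
- board_top (a point): Point on the top face of the pastry board, mid-width, 75 mm from the hinge line and 75 mm from the free front edge; moves with the board. x points from the front edge to the hinge, z up out of the face.
- wedge_mid (a point): Pale wooden wedge, 130 mm long (x), 36 wide, 120 g, lying with its thin end under the board's front edge. Point at mid-length, 20 mm above its flat underside; z up; x from thick end to thin end. Thick end: a grip block 40 long, 26 wide (y), 40 high, centred 45 mm from this point towards -x; the rest is a ramp from 30 mm down to 5 mm. It comes out along its own -x.
- ramekin: Bystander: clear glass ramekin, 84 mm across, 45 mm high. Origin at the centre of its underside.
- plate: Bystander: white ceramic side plate, 170 mm across, 18 mm high. Origin at the centre of its underside.
- trivet: Bystander: black plastic slatted trivet, 150 x 122 mm, 12 mm high. Origin at the centre of its underside.
- bakingtray: Bystander: stainless steel baking tray, 140 x 210 mm, 20 mm high. Origin at the centre of its underside.
- mug: Bystander: red mug, 76 mm across, 85 mm high. Origin at the centre of its underside.
- jar: Bystander: glass jar with steel cap, 64 mm across, 100 mm high. Origin at the centre of its underside.

How it is judged:
By the outcome, as a careful person would: the job done as asked, in the order asked, and still so for the second after the job is handed in, with the robot touching nothing.
Of spatula0, spatula1, spatula2, spatula3 only 3 to 4 are there at a start; the rules pass over those that are not, and their reading is None.
At some moment in a run one of wedge may be knocked a few centimetres aside while the robot is not near it.
It also fails if it takes over 210 s, if anything falls off the work surface, if the arm or the gripper's body presses on something with over 40 N, if the wrist force passes 120 N, or if a joint passes its speed limit or range.

## Working session

There is one attempt and no reset: what is moved stays moved. The work goes in short steps, Python scripts to look and compute and a tool call to move; the robot and the scene stay as the last step left them, time stands still between calls to the robot, and variables do not carry over. Pictures are saved under pics/ and viewed, at most 14 in all, crops included, and the job is handed in when it is done.

Besides the shell and the picture viewer there is one more tool, called after ">>>" as name(argument=value, ...) on one line, values as JSON. drive_tool: Moves the arm, as the interface text tells. Its arguments: {"type":"object","properties":{"moves":{"type":"array"},"hand":{"type":"number"},"grip_force":{"type":"number"}},"required":["moves"]}

```bash
ls; mkdir -p pics; cat > h.py <<'E'
import numpy as np,cv2
from cell import readout,get_image,ticket,finder
def cam(p,s=None):
    if 'R' in p: return np.array(p['R']),np.array(p['t'])
    s=s or readout.observe(); M=np.array(p['mount']); T=np.eye(4);T[:3,:3]=s['tool_rot'];T[:3,3]=s['ee_pos']
    W=np.linalg.inv(T@M); return W[:3,:3],W[:3,3]
def world(p,s=None):
    R,t=cam(p,s);K=np.array(p['camera_matrix']);d=p['depth'];v,u=np.mgrid[:d.shape[0],:d.shape[1]]
    X=np.stack([(u-K[0,2])/K[0,0]*d,(v-K[1,2])/K[1,1]*d,d],-1); W=(X-t)@R; W[d==0]=np.nan; return W
def proj(p,X,s=None):
    R,t=cam(p,s);K=np.array(p['camera_matrix']);c=K@(R@np.array(X)+t); return c[:2]/c[2]
E
cat > a.py <<'E'
from h import *
for n in ('scene','side'):
    p=get_image(n);cv2.imwrite(f'pics/{n}0.png',p['img']);W=world(p)
    np.savez(f'{n}0.npz',W=W,img=p['img'],R=p['R'],t=p['t'],K=p['camera_matrix'])
    R,t=cam(p);print(n,-R.T@t,R[2])
    for k in ['block','caddy','spatula0_mid','board','wedge_mid','mug','jar','ramekin','plate','trivet','bakingtray']:
        for r in finder.recognise(p,k)[:5]:
            c,w=map(int,r['pixel']);print(k,round(r['p'],2),c,w,W[w,c].round(3))
print(readout.observe())
E
python3 a.py
```

```text
pics
scene [ 1.17283167 -0.39063854  0.70016329] [-0.66287775  0.42359748 -0.61738016]
block 0.89 396 182 [0.547 0.285 0.081]
block 0.48 248 339 [ 0.737 -0.285  0.005]
caddy 0.65 185 280 [ 0.556 -0.353  0.053]
caddy 0.37 318 253 [ 0.621 -0.037  0.022]
spatula0_mid 0.66 146 263 [ 0.552 -0.413  0.141]
spatula0_mid 0.65 399 178 [0.535 0.308 0.08 ]
spatula0_mid 0.16 319 252 [ 0.622 -0.035  0.026]
board 0.79 319 253 [ 0.626 -0.037  0.027]
wedge_mid 0.8 290 235 [ 0.52  -0.063  0.019]
mug 0.72 248 340 [ 0.738 -0.286  0.003]
mug 0.62 446 220 [0.741 0.287 0.073]
jar 0.94 418 247 [0.777 0.149 0.076]
ramekin 0.8 330 181 [0.363 0.174 0.019]
ramekin 0.35 144 260 [ 0.553 -0.414  0.152]
plate 0.82 194 212 [ 0.265 -0.251  0.005]
trivet 0.77 348 161 [0.283 0.306 0.01 ]
trivet 0.39 247 340 [ 0.737 -0.288  0.003]
bakingtray 0.89 248 342 [ 0.744 -0.288  0.006]
bakingtray 0.51 184 237 [ 0.524 -0.325  0.147]
side [-0.04865485  0.74783649  0.89816042] [ 0.46771329 -0.59695333 -0.65183664]
block 0.81 241 295 [0.465 0.37  0.078]
caddy 0.67 376 173 [ 0.478 -0.266  0.055]
caddy 0.49 320 269 [0.4   0.145 0.009]
[... 620 characters left out ...]
97125123e-02]), 'dq': array([-2.77491895e-04,  1.22039541e-03, -5.23259776e-05,  2.48882754e-04,
       -9.92496690e-04, -7.07687359e-04]), 'joint_torque': array([ 2.74819276e-04, -4.15295398e+01, -2.77079558e+01, -2.19805274e-04,
        8.66012942e-04, -7.22800593e-06]), 'ee_pos': array([ 0.21825712, -0.58565345,  0.23127233]), 'tool_rot': array([[ 9.37028636e-01,  3.49252537e-01, -6.42519184e-06],
       [ 3.49252537e-01, -9.37028634e-01,  6.83756439e-05],
       [ 1.78597784e-05, -6.63139509e-05, -9.99999998e-01]]), 'wrist_force': array([ 0.49891968, -0.04674819, -0.36855711]), 'torque': array([-0.0173614 ,  0.01674314,  0.04296897]), 'gripper_force': 0.0, 'opening': 0.08491122973447748}
```

View pics/scene0.png

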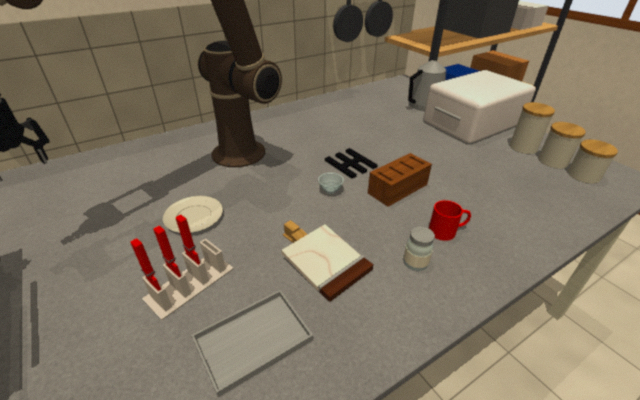

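View pics/side0.png

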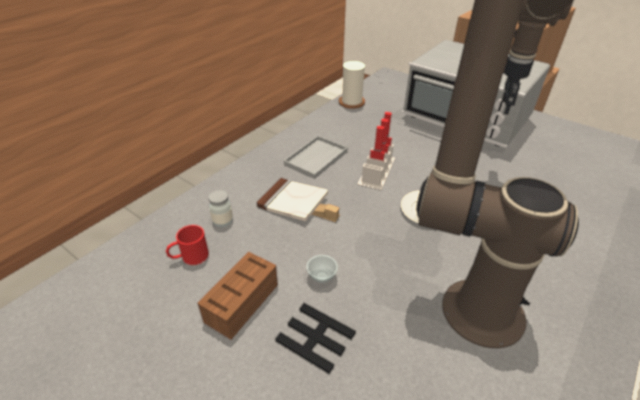

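The scene picture shows three spatulas in the rack (145,265), (168,250) and (188,235), with the far cup (212,255) empty. The wedge's thick end is at (292,231), the block is at (400,178), and the side view agrees.

```bash
cat > m.py <<'E'
from h import *
for n in ('scene','side'):
    z=np.load(n+'0.npz');W=z['W'];img=z['img'].astype(int);X,Y,Z=W[...,0],W[...,1],W[...,2]
    print(n)
    def rect(m,l):
        P=W[m];r=cv2.minAreaRect((P[:,:2]*1000).astype(np.float32));print(l,len(P),P[:,2].mean().round(4),np.round(r[0],1),np.round(r[1],1),round(r[2],1))
    rect((abs(X-.5)<.15)&(abs(Y-.33)<.16)&(Z>.077)&(Z<.09)&(img[...,2]>img[...,0]+25)&(img[...,2]<200)&~((X>.65)),'blocktop')
    rect((abs(X-.55)<.12)&(abs(Y+.34)<.15)&(Z>.064)&(Z<.075)&(abs(img[...,2]-img[...,0])<60),'caddyrim')
    rect((abs(X-.55)<.12)&(abs(Y+.34)<.15)&(Z>.004)&(Z<.013)&(img.min(-1)>120),'caddybase')
    rect((abs(X-.62)<.13)&(abs(Y+.03)<.13)&(Z>.014)&(Z<.06)&(img.min(-1)>140),'board')
    rect((abs(X-.5)<.08)&(abs(Y+.05)<.08)&(Z>.034)&(Z<.045)&(img[...,2]>img[...,0]+40),'wedgetop')
    red=(img[...,2]>120)&(img[...,1]<60)&(abs(X-.55)<.15)&(abs(Y+.34)<.16)&(Z>.05)
    k,L=cv2.connectedComponents(red.astype(np.uint8))
    for i in range(1,k):
        P=W[L==i]
        if len(P)<40: continue
        hi=P[P[:,2]>P[:,2].max()-.03];m=P[P[:,2]>.1]
        print('spat',len(P),'ztop',P[:,2].max().round(3),'top',hi.mean(0).round(3),'x',hi[:,0].min().round(3),hi[:,0].max().round(3),'y',hi[:,1].min().round(3),hi[:,1].max().round(3),'mid',m.mean(0).round(3), 'slope',np.polyfit(m[:,2],m[:,0],1)[0].round(3),np.polyfit(m[:,2],m[:,1],1)[0].round(3))
E
python3 m.py
```

```text
scene
blocktop 922 0.0805 [496.7 349.4] [ 94.7 195.7] 5.9
caddyrim 405 0.0682 [ 520.4 -344. ] [ 69.1 169.5] 16.2
caddybase 553 0.0054 [ 522.1 -345.2] [ 85.2 197.3] 16.6
board 2454 0.0254 [624.3 -32.6] [152.8 150.1] 8.9
wedgetop 138 0.0377 [532.2 -54.6] [ 87.1 131.5] 14.0
spat 113 ztop 0.196 top [ 0.519 -0.322  0.189] x 0.501 0.527 y -0.329 -0.311 mid [ 0.52  -0.323  0.177] slope -0.118 0.084
spat 111 ztop 0.196 top [ 0.531 -0.37   0.189] x 0.515 0.54 y -0.378 -0.359 mid [ 0.532 -0.371  0.182] slope -0.161 0.129
spat 114 ztop 0.197 top [ 0.546 -0.417  0.19 ] x 0.531 0.556 y -0.424 -0.407 mid [ 0.547 -0.418  0.183] slope -0.152 0.112
side
blocktop 2127 0.0806 [495.3 351.9] [ 93.5 194. ] 5.9
caddyrim 160 0.0675 [ 517.5 -337.5] [ 67.8 170.9] 16.7
caddybase 130 0.0069 [ 558.7 -351.8] [208.3 244.6] 1.6
board 1378 0.0249 [628.7 -31. ] [148.4 155.2] 8.9
wedgetop 79 0.0374 [504.2 -49.5] [40.2 28.9] 19.8
spat 428 ztop 0.195 top [ 0.518 -0.354  0.181] x 0.5 0.545 y -0.414 -0.307 mid [ 0.514 -0.347  0.154] slope 0.092 -0.187
```

>>> drive_tool(moves=[[[0,0,-0.6],[0,0,0.0217]],[[1,-0.4,-0.15],[0,0,0]],[[1,-0.4,-0.15],[0,0,0]],[[1,-0.4,-0.15],[0,0,0]],[[1,-0.4,-0.15],[0,0,0]],[[1,-0.4,-0.15],[0,0,0]],[[1,-0.4,-0.15],[0,0,0]],[[1,-0.4,-0.15],[0,0,0]],[[1,-0.4,-0.15],[0,0,0]],[[1,-0.4,-0.15],[0,0,0]],[[1,-0.4,-0.15],[0,0,0]],[[1,-0.4,-0.15],[0,0,0]]], hand=140, grip_force=40)

```text
clock: 2.7
ee_pos: [0.4052, -0.4378, 0.2765]
tool_rot: [[0.959, 0.285, 0.0], [0.285, -0.959, -0.0], [-0.0, 0.0, -1.0]]
wrist_force: [-0.1, 0.2, -0.9]
opening: 0.0384
gripper_force: 0.0
```

>>> drive_tool(moves=[[[1,-0.4,-0.15],[0,0,0]],[[1,-0.4,-0.15],[0,0,0]],[[1,-0.4,-0.15],[0,0,0]],[[1,-0.4,-0.15],[0,0,0]],[[1,-0.4,-0.15],[0,0,0]],[[1,-0.4,-0.15],[0,0,0]],[[0.8,-0.4,0],[0,0,0]],[[0,0,0],[0,0,0]],[[0,0,0],[0,0,0]]])

```text
clock: 3.82
ee_pos: [0.5182, -0.3464, 0.294]
tool_rot: [[0.959, 0.285, -0.001], [0.285, -0.959, -0.0], [-0.001, -0.0, -1.0]]
wrist_force: [-0.2, 0.1, -0.1]
opening: 0.0382
gripper_force: 0.0
```

```bash
cat > w.py <<'E'
from h import *
import sys
s=readout.observe();p=get_image('wrist');n=sys.argv[1];cv2.imwrite(f'pics/{n}.png',p['img'])
np.savez(n+'.npz',W=world(p,s),img=p['img']);R,t=cam(p,s);np.savez(n+'c.npz',R=R,t=t,K=p['camera_matrix'])
print(s['clock'],s['ee_pos'].round(4),s['q'].round(2),'open',s['opening'],'cam',(-R.T@t).round(3),R[2].round(3)); print(s['tool_rot'].round(3))
E
python3 w.py w1
```

```text
3.825 [ 0.5182 -0.3464  0.294 ] [-0.66  0.26  1.57 -0.    1.31  0.62] open 0.03815773056322666 cam [ 0.596 -0.323  0.438] [-0.301 -0.089 -0.95 ]
[[ 0.959  0.285 -0.001]
 [ 0.285 -0.959 -0.   ]
 [-0.001 -0.    -1.   ]]
```

View pics/w1.png

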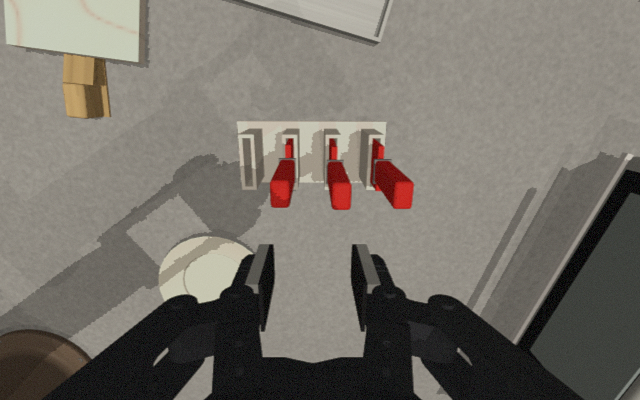

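The wrist view shows the empty cup at (248,160) and spatula tops at (282,190), (340,192) and (393,188). Next I measure the tops and the rack.

```bash
cat > m2.py <<'E'
from h import *
z=np.load('w1.npz');W=z['W'];img=z['img'].astype(int);X,Y,Z=np.moveaxis(W,-1,0)
near=(abs(X-.52)<.12)&(abs(Y+.345)<.13)
red=(img[...,2]>110)&(img[...,1]<70)&near
k,L=cv2.connectedComponents(red.astype(np.uint8))
a=np.radians(16.5);U=np.array([[np.cos(a),np.sin(a)],[-np.sin(a),np.cos(a)]])
for i in range(1,k):
    P=W[(L==i)];
    if len(P)<30: continue
    t=P[P[:,2]>P[:,2].max()-.006];r=cv2.minAreaRect((t[:,:2]*1000).astype(np.float32));q=(P[:,:2]-[.521,-.345])@U.T*1000
    print(len(P),P[:,2].max().round(3),len(t),np.round(r,1) if 0 else r)
    for lo,hi in((.06,.09),(.1,.13),(.13,.16),(.16,.185),(.19,.2)):
        g=q[(P[:,2]>lo)&(P[:,2]<hi)]
        if len(g)>5: print('  z',lo,'x',g[:,0].min().round(1),g[:,0].max().round(1),'y',np.percentile(g[:,1],[2,98]).round(1))
m=near&(Z>.001)&(Z<.01)&(img.min(-1)>150);r=cv2.minAreaRect((W[m][:,:2]*1000).astype(np.float32));print('base',r)
m=near&(Z>.066)&(Z<.075)&(img.min(-1)>130);r=cv2.minAreaRect((W[m][:,:2]*1000).astype(np.float32));print('rim',r)
E
python3 m2.py
```

```text
94 0.103 68 ((530.8040771484375, -314.17584228515625), (13.597647666931152, 5.349574089050293), 15.831596374511719)
  z 0.06 x 20.3 24.7 y [23.9 28.6]
  z 0.1 x 11.4 24.5 y [24.1 29.2]
86 0.102 62 ((542.9804077148438, -362.3738098144531), (13.656881332397461, 4.3603034019470215), 17.287578582763672)
  z 0.06 x 22.6 23.1 y [-24.9 -21.4]
  z 0.1 x 9.3 22.5 y [-25.  -20.7]
86 0.103 66 ((557.9485473632812, -409.6430358886719), (13.202767372131348, 4.869391441345215), 16.448116302490234)
  z 0.06 x 23.5 23.8 y [-74.8 -71.1]
  z 0.1 x 10.5 23.7 y [-74.9 -70.2]
768 0.198 533 ((513.6207885742188, -319.1997375488281), (23.44015121459961, 15.593521118164062), 15.690642356872559)
  z 0.1 x 11.0 12.0 y [20.2 31.7]
  z 0.13 x 10.7 12.1 y [19.8 33.1]
  z 0.16 x 9.3 12.1 y [19.3 31.9]
  z 0.19 x -11.5 12.1 y [19.1 33.9]
727 0.198 512 ((526.1085815429688, -367.4700927734375), (23.6392879486084, 14.792454719543457), 18.17765235900879)
  z 0.1 x 9.2 10.2 y [-29.1 -18.5]
  z 0.13 x 9.3 10.3 y [-29.2 -17.5]
  z 0.16 x 9.3 10.4 y [-29.3 -17.6]
  z 0.19 x -13.2 10.2 y [-30.1 -15.6]
712 0.198 515 ((541.2136840820312, -414.8792724609375), (23.292205810546875, 15.193479537963867), 15.7993803024292)
  z 0.1 x 10.3 11.2 y [-78.1 -67.9]
  z 0.13 x 10.3 11.1 y [-78.4 -68. ]
  z 0.16 x 10.0 11.3 y [-78.6 -67.1]
  z 0.19 x -12.2 11.1 y [-79.4 -65.5]
base ((519.4647216796875, -343.67987060546875), (84.78840637207031, 199.71157836914062), 16.390125274658203)
rim ((519.5565795898438, -343.5097351074219), (66.4781494140625, 167.93185424804688), 16.538650512695312)
```

>>> drive_tool(moves=[[[0.165,-0.7,0],[0,0,0]],[[0,-0.67,0],[0,0,0]],[[0,0,1],[0,0,0]],[[0,0,1],[0,0,0]],[[0,0,1],[0,0,0]],[[0,0,1],[0,0,0]],[[0,0,1],[0,0,0]],[[0,0,1],[0,0,0]],[[0,0,1],[0,0,0]],[[0,0,0.4],[0,0,0]],[[0,0,0],[0,0,0]]])

```text
clock: 5.25
ee_pos: [0.5172, -0.322, 0.1501]
tool_rot: [[0.958, 0.285, 0.007], [0.285, -0.958, -0.007], [0.005, 0.008, -1.0]]
wrist_force: [-0.8, -0.8, 11.2]
opening: 0.0384
gripper_force: 5.0
```

>>> drive_tool(moves=[[[0,0,0],[0,0,0]],[[0,0,0],[0,0,0]],[[0,0,0],[0,0,0]],[[0,0,0],[0,0,0]]], hand=255, grip_force=40)

```text
clock: 5.75
ee_pos: [0.5171, -0.3205, 0.1511]
tool_rot: [[0.959, 0.284, 0.007], [0.284, -0.959, -0.003], [0.006, 0.005, -1.0]]
wrist_force: [-1.3, 2.3, 16.6]
opening: 0.0157
gripper_force: 38.5
```

```bash
python3 w.py w2
```

```text
5.75 [ 0.5171 -0.3205  0.1511] [-0.63  0.36  1.74  0.    1.03  0.65] open 0.01567347199082101 cam [ 0.593 -0.296  0.295] [-0.293 -0.092 -0.952]
[[ 0.959  0.284  0.007]
 [ 0.284 -0.959 -0.003]
 [ 0.006  0.005 -1.   ]]
```

View pics/w2.png

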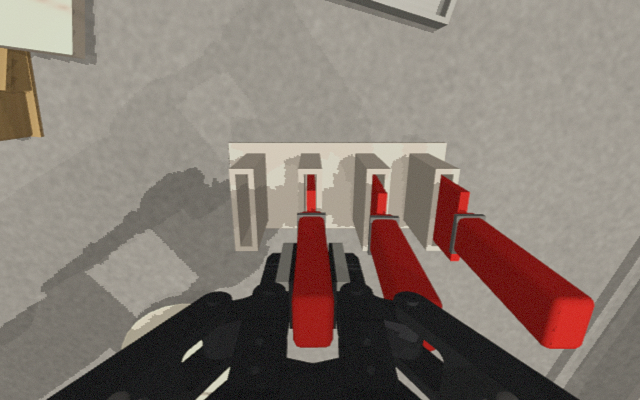

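The knuckles touched the middle handle, so later grasps will be nearer the handle top. The handle itself is held: 15.7 mm opening, centred at (312,280). Next I lift and carry it.

>>> drive_tool(moves=[[[0,0,-0.5],[0,0,0]],[[0,0,-1],[0,0,0]],[[0,0,-1],[0,0,0]],[[0,0,-1],[0,0,0]],[[0,0,-1],[0,0,0]],[[0,0,-1],[0,0,0]],[[0,0,-0.7],[0,0,0]],[[0,0,0],[0,0,0.03]],[[0,0,0],[0,0,0.029]],[[0.085,-0.6,0],[0,0,0]],[[0.085,-1,0],[0,0,0]],[[0.085,-1,0],[0,0,0]]])

```text
clock: 7.3
ee_pos: [0.5134, -0.2649, 0.2701]
tool_rot: [[0.995, 0.104, -0.001], [0.104, -0.995, 0.001], [-0.0, -0.001, -1.0]]
wrist_force: [-0.1, 0.0, -0.8]
opening: 0.0157
gripper_force: 39.3
```

>>> drive_tool(moves=[[[0.085,-1,0],[0,0,0]],[[0.085,-1,0],[0,0,0]],[[0.085,-1,0],[0,0,0]],[[0.085,-1,0],[0,0,0]],[[0.085,-1,0],[0,0,0]],[[0.085,-1,0],[0,0,0]],[[0.085,-1,0],[0,0,0]],[[0.085,-1,0],[0,0,0]],[[0.085,-1,0],[0,0,0]],[[0.085,-1,0],[0,0,0]],[[0.085,-1,0],[0,0,0]],[[0.085,-1,0],[0,0,0]]])

```text
clock: 8.8
ee_pos: [0.5091, -0.0247, 0.2703]
tool_rot: [[0.995, 0.103, 0.0], [0.103, -0.995, 0.0], [0.0, 0.0, -1.0]]
wrist_force: [-0.4, 0.4, -0.2]
opening: 0.0155
gripper_force: 39.3
```

>>> drive_tool(moves=[[[0.085,-1,0],[0,0,0]],[[0.085,-1,0],[0,0,0]],[[0.085,-1,0],[0,0,0]],[[0.085,-1,0],[0,0,0]],[[0.085,-1,0],[0,0,0]],[[0.085,-1,0],[0,0,0]],[[0.085,-1,0],[0,0,0]],[[0.085,-1,0],[0,0,0]],[[0,0,0],[0,0,0]],[[0,0,0],[0,0,0]]])

```text
clock: 10.05
ee_pos: [0.506, 0.1344, 0.2702]
tool_rot: [[0.995, 0.104, -0.0], [0.104, -0.995, -0.001], [-0.0, 0.001, -1.0]]
wrist_force: [-0.2, 1.2, -0.6]
opening: 0.0154
gripper_force: 39.5
```

```bash
python3 w.py w3
```

```text
10.05 [0.506  0.1344 0.2702] [ 0.18  0.08  1.83 -0.    1.24  1.64] open 0.01544548586762384 cam [0.586 0.144 0.414] [-0.311 -0.034 -0.95 ]
[[ 0.995  0.104 -0.   ]
 [ 0.104 -0.995 -0.001]
 [-0.     0.001 -1.   ]]
```

View pics/w3.png

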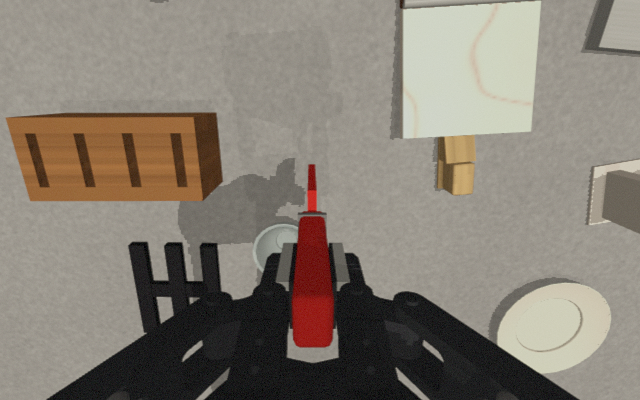

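Block slots are at (37,160), (85,160), (132,160) and (182,160). The wedge is at (457,165) below the board, and the held spatula is upright.

```bash
cat > m3.py <<'E'
from h import *
z=np.load('w3.npz');c=np.load('w3c.npz');W=z['W'];img=z['img'].astype(int);X,Y,Z=np.moveaxis(W,-1,0)
R,t,K=c['R'],c['t'],c['K']
def onplane(uv,h):
    d=R.T@np.linalg.inv(K)@np.array([uv[0],uv[1],1]);o=-R.T@t;return o+d*(h-o[2])/d[2]
m=((abs(X-.496)<.09)&(abs(Y-.35)<.13)&(Z>.079)&(Z<.09)).astype(np.uint8)
P=W[m>0];print('top',P[:,2].mean(),cv2.minAreaRect((P[:,:2]*1000).astype(np.float32)))
h=cv2.convexHull(np.argwhere(m)[:,::-1].astype(np.int32));f=np.zeros_like(m);cv2.fillPoly(f,[h],1)
dark=((img.sum(-1)<150)&(cv2.erode(f,np.ones((5,5)))>0)).astype(np.uint8)
k,L,st,ce=cv2.connectedComponentsWithStats(dark)
for i in range(1,k):
    if st[i,4]<80: continue
    q=np.array([onplane(p[::-1],.082)[:2]*1000 for p in np.argwhere(L==i)],np.float32);print('slot',st[i,4],cv2.minAreaRect(q))
s=(Z>.0)&(img[...,2]>110)&(img[...,1]<70)&(abs(X-.506)<.06)&(abs(Y-.134)<.05);P=W[s]
a=np.radians(5.9);U=np.array([[np.cos(a),np.sin(a)],[-np.sin(a),np.cos(a)]])
q=(P[:,:2]-[.506,.1344])@U.T*1000
for lo in np.arange(.13,.33,.02):
    g=q[(P[:,2]>lo)&(P[:,2]<lo+.02)]
    if len(g)>5:print('sp',round(lo,2),len(g),g.min(0).round(1),g.max(0).round(1))
w=(abs(X-.5)<.08)&(abs(Y+.05)<.06)&(img[...,2]>img[...,0]+40)&(Z>.015)
P=W[w&(Z>.037)];print('wedgeblk',P[:,2].mean(),cv2.minAreaRect((P[:,:2]*1000).astype(np.float32)))
b=(abs(X-.62)<.13)&(abs(Y+.03)<.13)&(Z>.014)&(Z<.06)&(img.min(-1)>140);P=W[b]
print('board',cv2.minAreaRect((P[:,:2]*1000).astype(np.float32)),np.linalg.lstsq(np.c_[P[:,:2],np.ones(len(P))],P[:,2],rcond=None)[0])
E
python3 m3.py
```

```text
top 0.08293700023623891 ((495.24090576171875, 352.18878173828125), (89.77360534667969, 192.72183227539062), 6.036868572235107)
slot 118 ((504.8388671875, 429.5079040527344), (19.889366149902344, 8.788939476013184), 5.569952011108398)
slot 143 ((503.7338562011719, 378.8192443847656), (32.79705810546875, 9.160314559936523), 6.974963188171387)
slot 112 ((514.8330688476562, 329.7611999511719), (20.902019500732422, 9.235183715820312), 6.272484302520752)
slot 89 ((522.7802124023438, 280.3799743652344), (15.753026962280273, 8.488698959350586), 3.7363064289093018)
slot 130 ((475.9085693359375, 426.4571228027344), (31.972061157226562, 8.749974250793457), 5.8650617599487305)
slot 94 ((474.109619140625, 375.8490905761719), (20.120220184326172, 8.889739036560059), 5.407016754150391)
sp 0.13 14 [20.5 -0.7] [21.2  3.6]
sp 0.15 35 [20.5 -0.7] [21.2  4.3]
sp 0.17 44 [20.5 -0.5] [21.3  4.2]
sp 0.19 58 [20.7 -1.1] [21.7  3.9]
sp 0.21 210 [ 7.2 -3.5] [21.8  6.1]
sp 0.23 274 [ 5.1 -6.3] [9.1 9. ]
sp 0.25 356 [ 6.1 -6.5] [9.1 8.6]
sp 0.27 340 [ 6.9 -5.2] [9.4 8.3]
sp 0.29 528 [ 7.1 -5.6] [9.8 8.3]
sp 0.31 2131 [-14.2  -7. ] [9.7 8.6]
wedgeblk 0.040702660072580596 ((504.8326416015625, -49.9852409362793), (40.40913009643555, 26.31417465209961), 10.379611015319824)
board ((628.3760375976562, -31.62065887451172), (149.1531982421875, 151.72146606445312), 8.817057609558105) [-0.11587251 -0.01663099  0.09965588]
```

>>> drive_tool(moves=[[[0.1,-1,0],[0,0,0]],[[0.1,-1,0],[0,0,0]],[[0.1,-1,0],[0,0,0]],[[0.1,-1,0],[0,0,0]],[[0.1,-1,0],[0,0,0]],[[0.1,-1,0],[0,0,0]],[[0.16,-1.0,0],[0,0,0]],[[0,-0.07,0],[0,0,0]],[[0,0,0.8],[0,0,0]],[[0,0,0.6],[0,0,0]],[[0,0,0],[0,0,0]],[[0,0,0],[0,0,0]]])

```text
clock: 11.6
ee_pos: [0.5069, 0.2763, 0.2421]
tool_rot: [[0.995, 0.102, -0.0], [0.102, -0.995, -0.0], [-0.0, 0.0, -1.0]]
wrist_force: [-1.6, -0.1, -0.6]
opening: 0.0155
gripper_force: 39.4
```

```bash
python3 w.py w4
```

```text
11.6 [0.5069 0.2763 0.2421] [ 0.42  0.21  1.74 -0.    1.2   1.89] open 0.015488148889233267 cam [0.587 0.286 0.386] [-0.311 -0.033 -0.95 ]
[[ 0.995  0.102 -0.   ]
 [ 0.102 -0.995 -0.   ]
 [-0.     0.    -1.   ]]
```

View pics/w4.png

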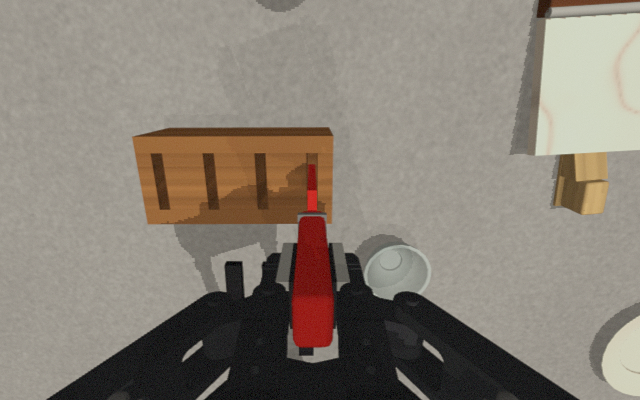

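The blade, at (312,185), sits right over the slot at (312,160), so I lower it.

>>> drive_tool(moves=[[[0,0,0.7],[0,0,0]],[[0,0,0.6],[0,0,0]],[[0,0,0],[0,0,0]]])

```text
clock: 12.02
ee_pos: [0.5054, 0.2762, 0.2141]
tool_rot: [[0.995, 0.103, -0.004], [0.103, -0.995, -0.002], [-0.004, 0.001, -1.0]]
wrist_force: [-0.7, 0.2, -1.4]
opening: 0.0155
gripper_force: 39.4
```

>>> drive_tool(moves=[[[0,0,0.6],[0,0,0]],[[0,0,0.6],[0,0,0]],[[0,0,0.4],[0,0,0]],[[0,0,0],[0,0,0]]])

```text
clock: 12.52
ee_pos: [0.506, 0.2764, 0.183]
tool_rot: [[0.995, 0.103, -0.002], [0.103, -0.995, -0.001], [-0.002, 0.001, -1.0]]
wrist_force: [0.0, 0.1, -0.6]
opening: 0.0157
gripper_force: 39.5
```

>>> drive_tool(moves=[[[0,0,0.4],[0,0,0]],[[0,0,0.4],[0,0,0]],[[0,0,0.3],[0,0,0]],[[0,0,0.15],[0,0,0]],[[0,0,0],[0,0,0]],[[0,0,0],[0,0,0]]])

```text
clock: 13.28
ee_pos: [0.507, 0.2769, 0.1595]
tool_rot: [[0.995, 0.103, 0.001], [0.103, -0.995, 0.0], [0.001, -0.0, -1.0]]
wrist_force: [0.0, 0.5, -0.5]
opening: 0.0152
gripper_force: 39.4
```

>>> drive_tool(moves=[[[0,0,0.1],[0,0,0]],[[0,0,0.1],[0,0,0]],[[0,0,0],[0,0,0]]])

```text
clock: 13.65
ee_pos: [0.5078, 0.2773, 0.1582]
tool_rot: [[0.995, 0.103, 0.002], [0.103, -0.995, 0.001], [0.002, -0.001, -1.0]]
wrist_force: [-3.3, -0.7, 8.7]
opening: 0.0153
gripper_force: 41.0
```

>>> drive_tool(moves=[[[0,0,0],[0,0,0]],[[0,0,0],[0,0,0]],[[0,0,0],[0,0,0]],[[0,0,-0.5],[0,0,0]],[[0,0,-1],[0,0,0]],[[0,0,-1],[0,0,0]],[[0,0,-1],[0,0,0]],[[0,0,-1],[0,0,0]],[[0,0,-1],[0,0,0]],[[0,0,0],[0,0,-0.03]],[[0,0,0],[0,0,-0.029]]], hand=170)

```text
clock: 15.02
ee_pos: [0.5071, 0.2769, 0.2665]
tool_rot: [[0.958, 0.288, 0.002], [0.288, -0.958, 0.001], [0.002, -0.0, -1.0]]
wrist_force: [-0.6, 0.4, -0.9]
opening: 0.0288
gripper_force: 0.0
```

```bash
cat > a2.py <<'E'
from h import *
import sys
p=get_image('scene');W=world(p);img=p['img'].astype(int);X,Y,Z=np.moveaxis(W,-1,0)
cv2.imwrite('pics/'+sys.argv[1]+'.png',p['img'])
red=(img[...,2]>120)&(img[...,1]<60)&(Z>.05)&(X<.65)&(X>.4)&(abs(Y)<.5)
k,L=cv2.connectedComponents(red.astype(np.uint8))
for i in range(1,k):
    P=W[L==i]
    if len(P)>40: hi=P[P[:,2]>P[:,2].max()-.02];lo=P[abs(P[:,2]-.13)<.02];print(len(P),'ztop',P[:,2].max().round(3),hi.mean(0).round(3),lo.mean(0).round(3))
w=(abs(X-.5)<.1)&(abs(Y+.05)<.1)&(img[...,2]>img[...,0]+40)&(Z>.034)&(Z<.046)
P=W[w];print('wedge',len(P),P.mean(0).round(3))
E
python3 a2.py s2
```

```text
174 ztop 0.196 [ 0.529 -0.364  0.191] [ 0.533 -0.37   0.135]
125 ztop 0.196 [ 0.545 -0.417  0.192] [ 0.548 -0.423  0.141]
73 ztop 0.101 [ 0.539 -0.364  0.093] [nan nan nan]
wedge 136 [ 0.524 -0.057  0.038]a2.py:9: RuntimeWarning: Mean of empty slice.
  if len(P)>40: hi=P[P[:,2]>P[:,2].max()-.02];lo=P[abs(P[:,2]-.13)<.02];print(len(P),'ztop',P[:,2].max().round(3),hi.mean(0).round(3),lo.mean(0).round(3))
  ret = um.true_divide(
```

>>> drive_tool(moves=[[[-0.27,1,-0.04],[0,0,0]],[[-0.27,1,-0.04],[0,0,0]],[[-0.27,1,-0.04],[0,0,0]],[[-0.27,1,-0.04],[0,0,0]],[[-0.27,1,-0.04],[0,0,0]],[[-0.27,1,-0.04],[0,0,0]],[[-0.27,1,-0.04],[0,0,0]],[[-0.27,1,-0.04],[0,0,0]],[[-0.27,1,-0.04],[0,0,0]],[[-0.27,1,-0.04],[0,0,0]],[[-0.27,1,-0.04],[0,0,0]],[[-0.27,1,-0.04],[0,0,0]]])

```text
clock: 16.58
ee_pos: [0.5128, 0.0267, 0.275]
tool_rot: [[0.959, 0.284, 0.0], [0.284, -0.959, -0.0], [0.0, 0.0, -1.0]]
wrist_force: [-0.6, 0.3, 0.6]
opening: 0.0285
gripper_force: 0.0
```

>>> drive_tool(moves=[[[-0.27,1,-0.04],[0,0,0]],[[-0.27,1,-0.04],[0,0,0]],[[-0.27,1,-0.04],[0,0,0]],[[-0.27,1,-0.04],[0,0,0]],[[-0.27,1,-0.04],[0,0,0]],[[-0.27,1,-0.04],[0,0,0]],[[-0.27,1,-0.04],[0,0,0]],[[-0.27,1,-0.04],[0,0,0]],[[-0.27,1,-0.04],[0,0,0]],[[-0.27,1,-0.04],[0,0,0]],[[-0.27,1,-0.04],[0,0,0]],[[-0.27,1,-0.04],[0,0,0]]], hand=140)

```text
clock: 18.08
ee_pos: [0.5192, -0.2217, 0.2845]
tool_rot: [[0.959, 0.285, -0.0], [0.285, -0.959, 0.0], [-0.0, -0.0, -1.0]]
wrist_force: [-0.5, 0.6, 0.3]
opening: 0.0387
gripper_force: 0.0
```

>>> drive_tool(moves=[[[-0.27,1,-0.04],[0,0,0]],[[-0.27,1,-0.04],[0,0,0]],[[-0.27,1,-0.04],[0,0,0]],[[-0.27,1,-0.04],[0,0,0]],[[-0.27,1,-0.04],[0,0,0]],[[0,0,0],[0,0,0]],[[0,0,0],[0,0,0]]])

```text
clock: 18.95
ee_pos: [0.5216, -0.3235, 0.2882]
tool_rot: [[0.959, 0.284, -0.0], [0.284, -0.959, 0.001], [-0.0, -0.001, -1.0]]
wrist_force: [0.5, -0.3, 0.0]
opening: 0.0385
gripper_force: 0.0
```

```bash
python3 w.py w5; sed "s/w1.npz/w5.npz/" m2.py > m5.py; python3 m5.py; python3 a2.py s3 2>/dev/null
```

```text
18.95 [ 0.5216 -0.3235  0.2882] [-0.63  0.24  1.6   0.    1.3   0.66] open 0.03849329666695469 cam [ 0.599 -0.3    0.432] [-0.3   -0.088 -0.95 ]
[[ 0.959  0.284 -0.   ]
 [ 0.284 -0.959  0.001]
 [-0.    -0.001 -1.   ]]
101 0.102 69 ((542.307373046875, -359.23687744140625), (13.5341796875, 4.727372646331787), 17.48883628845215)
  z 0.06 x 18.1 23.2 y [-23.7 -17.7]
  z 0.1 x 9.7 22.8 y [-22.1 -17.4]
94 0.103 74 ((558.2130126953125, -409.62652587890625), (13.236787796020508, 5.341026306152344), 18.235416412353516)
  z 0.06 x 23.4 24.0 y [-75.2 -71.1]
  z 0.1 x 10.7 23.9 y [-75.1 -69.9]
756 0.198 504 ((541.3280639648438, -414.3550720214844), (22.853076934814453, 14.620445251464844), 16.91330909729004)
  z 0.1 x 10.1 11.2 y [-77.7 -67.3]
  z 0.13 x 10.4 11.1 y [-78.4 -67.5]
  z 0.16 x 10.4 11.3 y [-78.3 -67.1]
  z 0.19 x -11.7 11.3 y [-79.  -65.4]
767 0.198 526 ((524.2650146484375, -360.3446960449219), (23.491836547851562, 15.04869556427002), 18.375701904296875)
  z 0.1 x 9.6 10.4 y [-25.  -14.2]
  z 0.13 x 9.3 10.5 y [-24.  -12.4]
  z 0.16 x 9.1 10.5 y [-23.2 -11.3]
  z 0.19 x -12.9 10.7 y [-22.7  -8.2]
35 0.137 1 ((528.2835693359375, -411.6081848144531), (0.0, 0.0), 0.0)
  z 0.1 x -25.4 -11.7 y [-75.5 -66. ]
base ((513.396728515625, -347.3269958496094), (98.3542709350586, 203.00120544433594), 16.064781188964844)
rim ((519.8486328125, -343.4156799316406), (65.625244140625, 167.74143981933594), 16.60117530822754)
112 ztop 0.203 [0.511 0.267 0.197] [0.516 0.27  0.135]
206 ztop 0.196 [ 0.529 -0.363  0.19 ] [ 0.534 -0.369  0.134]
189 ztop 0.197 [ 0.547 -0.417  0.191] [ 0.552 -0.42   0.134]
97 ztop 0.11 [ 0.543 -0.362  0.097] [nan nan nan]
61 ztop 0.101 [ 0.561 -0.412  0.095] [nan nan nan]
wedge 144 [ 0.526 -0.055  0.037]
```

>>> drive_tool(moves=[[[-0.2,0.92,0],[0,0,0]],[[-0.2,0.92,0],[0,0,0]],[[0,0,1],[0,0,0]],[[0,0,1],[0,0,0]],[[0,0,1],[0,0,0]],[[0,0,1],[0,0,0]],[[0,0,1],[0,0,0]],[[0,0,0.8],[0,0,0]],[[0,0,0.4],[0,0,0]],[[0,0,0],[0,0,0]]])

```text
clock: 20.3
ee_pos: [0.5243, -0.3612, 0.1638]
tool_rot: [[0.959, 0.285, -0.001], [0.285, -0.959, 0.001], [-0.001, -0.001, -1.0]]
wrist_force: [0.5, -0.5, -0.2]
opening: 0.0389
gripper_force: 0.0
```

>>> drive_tool(moves=[[[0,0,0],[0,0,0]],[[0,0,0],[0,0,0]],[[0,0,0],[0,0,0]],[[0,0,0],[0,0,0]]], hand=255, grip_force=50)

```text
clock: 20.8
ee_pos: [0.5257, -0.3632, 0.166]
tool_rot: [[0.959, 0.285, 0.003], [0.285, -0.959, -0.004], [0.002, 0.005, -1.0]]
wrist_force: [1.0, -5.2, 2.2]
opening: 0.0153
gripper_force: 50.2
```

>>> drive_tool(moves=[[[0,0,-0.5],[0,0,0]],[[0,0,-1],[0,0,0]],[[0,0,-1],[0,0,0]],[[0,0,-1],[0,0,0]],[[0,0,-1],[0,0,0]],[[0,0,-1],[0,0,0]],[[0,0,-0.7],[0,0,0]],[[0,0,0],[0,0,0.03]],[[0,0,0],[0,0,0.029]],[[0.06,-0.6,0],[0,0,0]],[[0.06,-1,0],[0,0,0]],[[0.06,-1,0],[0,0,0]]])

```text
clock: 22.3
ee_pos: [0.5225, -0.3073, 0.2884]
tool_rot: [[0.995, 0.104, -0.0], [0.104, -0.995, 0.001], [-0.0, -0.001, -1.0]]
wrist_force: [1.1, 0.8, 0.5]
opening: 0.0149
gripper_force: 49.1
```

>>> drive_tool(moves=[[[0.06,-1,0],[0,0,0]],[[0.06,-1,0],[0,0,0]],[[0.06,-1,0],[0,0,0]],[[0.06,-1,0],[0,0,0]],[[0.06,-1,0],[0,0,0]],[[0.06,-1,0],[0,0,0]],[[0.06,-1,0],[0,0,0]],[[0.06,-1,0],[0,0,0]],[[0.06,-1,0],[0,0,0]],[[0.06,-1,0],[0,0,0]],[[0.06,-1,0],[0,0,0]],[[0.06,-1,0],[0,0,0]]])

```text
clock: 23.8
ee_pos: [0.5123, -0.0678, 0.2885]
tool_rot: [[0.995, 0.103, 0.0], [0.103, -0.995, -0.0], [0.0, 0.0, -1.0]]
wrist_force: [-0.2, 0.3, -1.6]
opening: 0.0156
gripper_force: 49.1
```

>>> drive_tool(moves=[[[0.06,-1,0],[0,0,0]],[[0.06,-1,0],[0,0,0]],[[0.06,-1,0],[0,0,0]],[[0.06,-1,0],[0,0,0]],[[0.06,-1,0],[0,0,0]],[[0.06,-1,0],[0,0,0]],[[0.06,-1,0],[0,0,0]],[[0,0,0],[0,0,0]],[[0,0,0],[0,0,0]]])

```text
clock: 24.92
ee_pos: [0.5062, 0.0709, 0.2884]
tool_rot: [[0.995, 0.103, -0.0], [0.103, -0.995, -0.001], [-0.0, 0.001, -1.0]]
wrist_force: [0.5, -0.6, -1.2]
opening: 0.0154
gripper_force: 49.1
```

```bash
python3 w.py w6; cat > m6.py <<'E'
from h import *
import sys
n=sys.argv[1];s=readout.observe();T=s['ee_pos']
z=np.load(n+'.npz');W=z['W'];img=z['img'].astype(int);X,Y,Z=np.moveaxis(W,-1,0)
R=s['tool_rot']
m=((abs(X-.496)<.09)&(abs(Y-.35)<.13)&(Z>.079)&(Z<.09)&(img[...,1]>25));P=W[m]
print('top',len(P),cv2.minAreaRect((P[:,:2]*1000).astype(np.float32)))
P=W[(img[...,2]>110)&(img[...,1]<70)&(abs(X-T[0])<.06)&(abs(Y-T[1])<.05)&(Z>.1)]
U=np.array([[R[0,0],R[1,0]],[-R[1,0],R[0,0]]])
q=(P[:,:2]-T[:2])@U.T*1000
for lo in np.arange(T[2]-.16,T[2]+.06,.02):
    g=q[(P[:,2]>lo)&(P[:,2]<lo+.02)]
    if len(g)>5:print('sp',round(lo,2),len(g),g.min(0).round(1),g.max(0).round(1))
print(P[:,2].max(),P[:,2].min())
E
python3 m6.py w6
```

```text
24.925 [0.5062 0.0709 0.2884] [ 0.05  0.04  1.83 -0.    1.27  1.52] open 0.015377330403206223 cam [0.586 0.08  0.432] [-0.311 -0.034 -0.95 ]
[[ 0.995  0.103 -0.   ]
 [ 0.103 -0.995 -0.001]
 [-0.     0.001 -1.   ]]
top 8221 ((495.52471923828125, 343.91510009765625), (89.75003814697266, 177.513671875), 6.02368688583374)
sp 0.15 30 [23.2 -3.2] [23.7  1.3]
sp 0.17 33 [23.1 -2.9] [23.8  2.1]
sp 0.19 43 [23.2 -2.6] [23.9  2.1]
sp 0.21 191 [ 9.9 -2.8] [24.  4.]
sp 0.23 145 [ 8.6 -7.5] [11.2  7.2]
sp 0.25 299 [ 8.  -7.2] [11.2  8.2]
sp 0.27 412 [ 7.6 -7.1] [11.5  8.5]
sp 0.29 445 [ 9.3 -6.8] [11.5  8. ]
sp 0.31 1762 [-12.7  -6.4] [11.4  8.6]
0.3203679944377505 0.14950908871893243
```

>>> drive_tool(moves=[[[0.06,-1,0],[0,0,0]],[[0.06,-1,0],[0,0,0]],[[0.06,-1,0],[0,0,0]],[[0.06,-1,0],[0,0,0]],[[0.06,-1,0],[0,0,0]],[[0.06,-1,0],[0,0,0]],[[0.06,-1,0],[0,0,0]],[[0.06,-1,0],[0,0,0]],[[0.06,-1,0],[0,0,0]],[[0.06,-1,0],[0,0,0]],[[0.06,-1,0],[0,0,0]],[[0.06,-1,0],[0,0,0]]])

```text
clock: 26.48
ee_pos: [0.4964, 0.2966, 0.2878]
tool_rot: [[0.994, 0.107, -0.001], [0.107, -0.993, -0.04], [-0.005, 0.04, -0.999]]
wrist_force: [1.1, -34.4, -1.3]
opening: 0.0153
gripper_force: 118.1
```

>>> drive_tool(moves=[[[0.06,-1,0],[0,0,0]],[[0.06,-1,0],[0,0,0]],[[0.06,-1,0],[0,0,0]],[[0.06,-0.32,0.5],[0,0,0]],[[0,0,1],[0,0,0]],[[0,0,0.2],[0,0,0]],[[0,0,0],[0,0,0]],[[0,0,0],[0,0,0]]])

```text
clock: 27.48
ee_pos: [0.4936, 0.3788, 0.255]
tool_rot: [[0.995, 0.104, 0.001], [0.104, -0.995, 0.001], [0.001, -0.001, -1.0]]
wrist_force: [-0.9, -0.6, 0.7]
opening: 0.0002
gripper_force: 0.0
```

```bash
python3 w.py w7; python3 m6.py w7
```

```text
27.475 [0.4936 0.3788 0.255 ] [0.58 0.28 1.62 0.   1.24 2.05] open 0.00017346877637700454 cam [0.574 0.388 0.399] [-0.31  -0.032 -0.95 ]
[[ 0.995  0.104  0.001]
 [ 0.104 -0.995  0.001]
 [ 0.001 -0.001 -1.   ]]
top 12905 ((495.63580322265625, 351.77886962890625), (89.72058868408203, 191.5695037841797), 6.071569919586182)Traceback (most recent call last):
  File "m6.py", line 14, in <module>
    print(P[:,2].max(),P[:,2].min())
          ~~~~~~~~~~^^
    return umr_maximum(a, axis, None, out, keepdims, initial, where)
ValueError: zero-size array to reduction operation maximum which has no identity
```

View pics/w7.png

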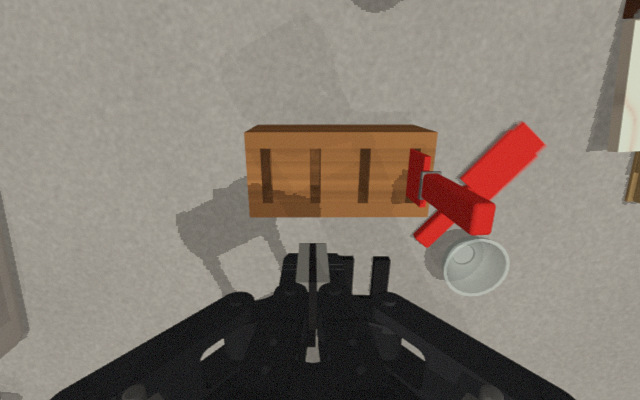

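I made a mistake: I carried the blade too low and it hit the first spatula. The second spatula now lies on the counter from about (425,240) to (530,135), beside the ramekin at (475,265). The first still stands in slot 0 at (420,175). I measure before recovering it.

```bash
cat > m7.py <<'E'
from h import *
z=np.load('w7.npz');W=z['W'];img=z['img'].astype(int);X,Y,Z=np.moveaxis(W,-1,0)
red=(img[...,2]>110)&(img[...,1]<90)
P=W[red&(Z<.05)];print('lying',len(P),cv2.minAreaRect((P[:,:2]*1000).astype(np.float32)),P[:,2].min(),P[:,2].max())
c=P[:,:2].mean(0);u,s,v=np.linalg.svd(P[:,:2]-c,full_matrices=False);d=v[0];print('dir',d,c);e=np.array([-d[1],d[0]])
A=(P[:,:2]-c)@d;B=(P[:,:2]-c)@e
for lo in np.arange(-.11,.11,.02):
    g=(A>=lo)&(A<lo+.02)
    if g.sum()>5: print(round(lo,2),g.sum(),'B',(B[g].min()*1000).round(1),(B[g].max()*1000).round(1),'z',P[g][:,2].min().round(4),P[g][:,2].max().round(4))
Q=W[red&(Z>.085)&(Y<.35)];t=Q[Q[:,2]>Q[:,2].max()-.006];print('s1',Q[:,2].max(),cv2.minAreaRect((t[:,:2]*1000).astype(np.float32)),Q[abs(Q[:,2]-.1)<.01].mean(0))
for n in('scene','side'):
    p=get_image(n);V=world(p)
    for k in ['ramekin','trivet','mug','jar','wedge_mid','plate']:
        for r in finder.recognise(p,k)[:1]:
            a,w=map(int,r['pixel']);print(n,k,round(r['p'],2),a,w,V[w,a].round(3))
    cv2.imwrite(f'pics/{n}7.png',p['img'])
E
python3 m7.py
```

```text
lying 4016 ((476.42333984375, 192.81790161132812), (151.48672485351562, 467.2159118652344), 12.842657089233398) -0.0005386878632773663 0.049711422797666105
dir [ 0.56353682 -0.82609095] [0.49899637 0.16898201]
-0.11 213 B -61.4 -34.5 z -0.0004 0.0199
-0.09 329 B -58.1 -26.6 z 0.001 0.021
-0.07 197 B -50.3 -23.7 z 0.0003 0.0206
-0.05 6 B -84.3 -80.1 z 0.0003 0.002
-0.03 228 B -22.5 10.7 z 0.0 0.0205
-0.01 654 B -36.1 18.8 z 0.0001 0.0181
0.01 714 B -31.5 26.5 z -0.0003 0.0183
0.03 752 B -24.4 34.4 z -0.0005 0.0196
0.05 665 B -13.7 37.5 z -0.0005 0.0199
0.07 97 B -3.1 34.0 z 0.0003 0.018
s1 0.20454853516465527 ((505.8697204589844, 266.7991027832031), (23.29058837890625, 15.87823486328125), 5.851925849914551) [0.51067023 0.2753374  0.1031884 ]
scene ramekin 0.76 329 180 [0.36  0.172 0.021]
scene trivet 0.7 351 163 [0.302 0.305 0.012]
scene mug 0.9 446 221 [0.743 0.285 0.071]
scene jar 0.75 419 248 [0.782 0.147 0.079]
scene wedge_mid 0.83 290 233 [ 0.519 -0.063  0.025]
scene plate 0.96 191 213 [ 0.261 -0.26   0.003]
side ramekin 0.9 321 269 [0.397 0.145 0.01 ]
side trivet 0.74 315 335 [0.287 0.314 0.01 ]
side wedge_mid 0.72 327 209 [ 0.513 -0.039  0.036]
side plate 0.95 427 206 [ 0.289 -0.278  0.003]
```

View pics/side7.png

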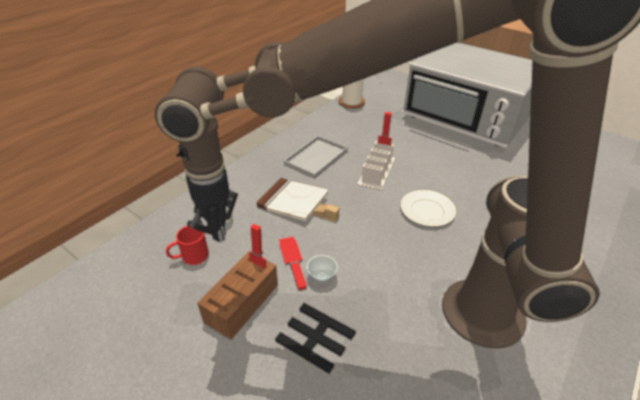

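The side view shows the spatula lying flat, blade towards the board at (290,245) and handle end at (302,285) near the ramekin. Bystanders have not moved, and spatula 1 is still home with a slight lean.

```bash
cat > m8.py <<'E'
from h import *
import sys
n=sys.argv[1];z=np.load(n+'.npz');W=z['W'];img=z['img'].astype(int);X,Y,Z=np.moveaxis(W,-1,0)
red=((img[...,2]>110)&(img[...,1]<75)&(img[...,2]>2.2*img[...,1])&(Z<.05)&(X>.38)&(X<.62)&(Y>.05)&(Y<.33)).astype(np.uint8)
k,L,st,_=cv2.connectedComponentsWithStats(red)
out=[]
for i in range(1,k):
    if st[i,4]<60: continue
    P=W[L==i];print('comp',st[i],P.min(0).round(3),P.max(0).round(3));out.append(P)
P=np.concatenate(out);b=P[P[:,2]>.013]
for nm,S in(('all',P),('handle?',b[np.linalg.norm(b[:,:2]-P[P[:,0].argmin(),:2],axis=1)<.09])):
    print(nm,len(S),cv2.minAreaRect((S[:,:2]*1000).astype(np.float32)),S[:,2].mean().round(4))
    u,s,v=np.linalg.svd(S-S.mean(0),full_matrices=False);print(S.mean(0).round(4),v[0].round(3))
E
python3 m8.py w7
python3 - <<'E'
from h import *
# ramekin from wrist view w3 (unobstructed)
z=np.load('w3.npz');W=z['W'];X,Y,Z=np.moveaxis(W,-1,0)
m=(Z>.012)&(Z<.06)&(abs(X-.38)<.07)&(abs(Y-.16)<.07);P=W[m];print(len(P),P.min(0),P.max(0),cv2.minEnclosingCircle((P[:,:2]*1000).astype(np.float32)))
E
```

```text
comp [ 460  122   84   78 2960] [ 0.469  0.105 -0.001] [0.567 0.191 0.02 ]
comp [414 211  40  36 713] [0.395 0.19  0.004] [0.444 0.233 0.021]
all 3673 ((479.52288818359375, 170.91171264648438), (48.43537521362305, 192.5507354736328), 56.281429290771484) 0.0157
[0.4991 0.1604 0.0157] [-0.829  0.559  0.003]
handle? 607 ((419.3587341308594, 210.72848510742188), (23.581119537353516, 48.266563415527344), 56.50102615356445) 0.0177
[0.4204 0.2117 0.0177] [-0.839  0.544 -0.026]
914 [0.35352603 0.14473325 0.01200013] [0.42635243 0.19993766 0.04782276] ((388.84527587890625, 166.06520080566406), 40.665672302246094)
```

```bash
cat > ik.py <<'E'
import numpy as np
from scipy.spatial.transform import Rotation as Ro
def wr(R,q1,phi):
    M=(Ro.from_euler('ZY',[q1,phi]).inv()*Ro.from_matrix(R)).as_euler('ZYZ') # q4,q5,th
    o=[]
    for f in(0,1):
        a,b,c=M
        if f: a,b,c=a+np.pi,-b,c+np.pi
        if b<0: a,b,c=a+np.pi,-b,c+np.pi
        wrap=lambda t:(t+np.pi)%(2*np.pi)-np.pi
        o.append((round(wrap(a),2),round(b,2),round(wrap(c-np.pi/2),2)))
    return o[0]
if __name__=='__main__':
    D=np.array([0,0,-1.]);b=np.array([.832,-.555,0]);e=np.array([.555,.832,0]);Y=np.array([-.105,.9945,0])
    for a in(0,30,45):
        for side in(1,-1):
            for c in(1,-1):
                t=np.radians(a)
                z=np.cos(t)*D+np.sin(t)*b;y=-c*e;G=np.c_[np.cross(y,z),y,z]
                # spatula frame (b,n=D) -> final (D, -side*Y)
                z2=-side*np.cos(t)*Y+np.sin(t)*D
                S0=np.c_[b,D,np.cross(b,D)];S1=np.c_[D,-side*Y,np.cross(D,-side*Y)]
                F=S1@S0.T@G
                print(a,'side',side,'case','A' if c>0 else 'B','grasp',wr(G,.3,1.9),'final',[wr(F,.75,p) for p in(1.7,2.1)])
E
python3 ik.py
```

```text
0 side 1 case A grasp (np.float64(0.0), np.float64(1.24), np.float64(2.46)) final [(np.float64(-1.47), np.float64(2.21), np.float64(0.16)), (np.float64(-1.21), np.float64(2.12), np.float64(0.63))]
0 side 1 case B grasp (np.float64(0.0), np.float64(1.24), np.float64(-0.68)) final [(np.float64(-1.47), np.float64(2.21), np.float64(-2.98)), (np.float64(-1.21), np.float64(2.12), np.float64(-2.51))]
0 side -1 case A grasp (np.float64(0.0), np.float64(1.24), np.float64(2.46)) final [(np.float64(1.67), np.float64(0.93), np.float64(2.98)), (np.float64(1.93), np.float64(1.03), np.float64(2.51))]
0 side -1 case B grasp (np.float64(0.0), np.float64(1.24), np.float64(-0.68)) final [(np.float64(1.67), np.float64(0.93), np.float64(-0.16)), (np.float64(1.93), np.float64(1.03), np.float64(-0.63))]
30 side 1 case A grasp (np.float64(-0.5), np.float64(0.95), np.float64(2.69)) final [(np.float64(-0.89), np.float64(2.04), np.float64(0.48)), (np.float64(-0.78), np.float64(1.77), np.float64(0.79))]
30 side 1 case B grasp (np.float64(-0.5), np.float64(0.95), np.float64(-0.45)) final [(np.float64(-0.89), np.
[... 593 characters left out ...]
64), np.float64(1.91), np.float64(0.57)), (np.float64(-0.6), np.float64(1.58), np.float64(0.81))]
45 side 1 case B grasp (np.float64(-0.81), np.float64(0.86), np.float64(-0.26)) final [(np.float64(-0.64), np.float64(1.91), np.float64(-2.57)), (np.float64(-0.6), np.float64(1.58), np.float64(-2.33))]
45 side -1 case A grasp (np.float64(-0.81), np.float64(0.86), np.float64(2.88)) final [(np.float64(0.72), np.float64(1.03), np.float64(-2.75)), (np.float64(0.96), np.float64(0.76), np.float64(-3.13))]
45 side -1 case B grasp (np.float64(-0.81), np.float64(0.86), np.float64(-0.26)) final [(np.float64(0.72), np.float64(1.03), np.float64(0.39)), (np.float64(0.96), np.float64(0.76), np.float64(0.01))]
```

>>> drive_tool(moves=[[[0,0,-0.5],[0,0,-0.0557]],[[0,0,-0.5],[0,0,-0.0557]],[[0,0,0],[0,0,-0.0557]],[[0,0,0],[0,0,-0.0557]],[[0,0,0],[0,0,-0.0557]],[[0,0,0],[0,0,-0.0557]],[[0,0,0],[0,0,-0.0557]],[[0,0,0],[0,0,-0.0557]],[[0,0,0],[0,0,-0.0557]],[[0,0,0],[0,0,-0.0557]],[[0,0,0],[0,0,-0.0557]],[[0,0,0],[0,0,-0.0557]]], hand=130, grip_force=50)

```text
clock: 29.72
ee_pos: [0.4938, 0.3777, 0.2744]
tool_rot: [[-0.596, 0.803, -0.0], [0.803, 0.596, -0.0], [-0.0, -0.0, -1.0]]
wrist_force: [-0.3, -0.1, -0.1]
opening: 0.042
gripper_force: 0.0
```

>>> drive_tool(moves=[[[0,0,0],[0,0,-0.0557]],[[0,0,0],[0,0,-0.0557]],[[-0.47,-0.9,0],[0,0,0]],[[-0.47,-0.9,0],[0,0,0]],[[-0.47,-0.9,0],[0,0,0]],[[-0.47,-0.9,0],[0,0,0]],[[-0.47,-0.9,0],[0,0,0]],[[-0.47,-0.9,0],[0,0,0]],[[-0.47,-0.9,0],[0,0,0]],[[-0.47,-0.9,0],[0,0,0]],[[-0.47,-0.9,0],[0,0,0]],[[-0.47,-0.9,0],[0,0,0]]])

```text
clock: 31.22
ee_pos: [0.4719, 0.1746, 0.2745]
tool_rot: [[-0.832, 0.555, 0.0], [0.555, 0.832, 0.0], [-0.0, 0.0, -1.0]]
wrist_force: [-0.3, -0.5, 0.3]
opening: 0.0416
gripper_force: 0.0
```

>>> drive_tool(moves=[[[0,0,0.6],[0,0,0]],[[0,0,0],[0,0,0]],[[0,0,0],[0,0,0]]])

```text
clock: 31.6
ee_pos: [0.472, 0.1764, 0.2621]
tool_rot: [[-0.832, 0.555, -0.001], [0.555, 0.832, 0.0], [0.001, -0.0, -1.0]]
wrist_force: [-0.8, 0.7, -0.9]
opening: 0.0413
gripper_force: 0.0
```

```bash
python3 w.py w8; python3 m8.py w8
```

```text
31.6 [0.472  0.1764 0.2621] [ 0.27  0.04  1.88  0.    1.22 -0.71] open 0.04133439564420927 cam [0.406 0.222 0.406] [ 0.258 -0.173 -0.951]
[[-0.832  0.555 -0.001]
 [ 0.555  0.832  0.   ]
 [ 0.001 -0.    -1.   ]]
comp [ 300   87   22   71 1329] [0.394 0.168 0.014] [0.472 0.233 0.02 ]
comp [ 288  160   40   74 2556] [0.462 0.097 0.   ] [0.563 0.188 0.018]
all 3885 ((475.74713134765625, 168.97000122070312), (48.88004684448242, 189.31739807128906), 53.85954284667969) 0.0136
[0.483  0.1634 0.0136] [ 0.805 -0.591 -0.04 ]
handle? 1370 ((435.8680114746094, 198.10047912597656), (23.166194915771484, 90.49427032470703), 54.03111267089844) 0.0168
[0.4326 0.2004 0.0168] [ 0.805 -0.594 -0.   ]
```

View pics/w8.png

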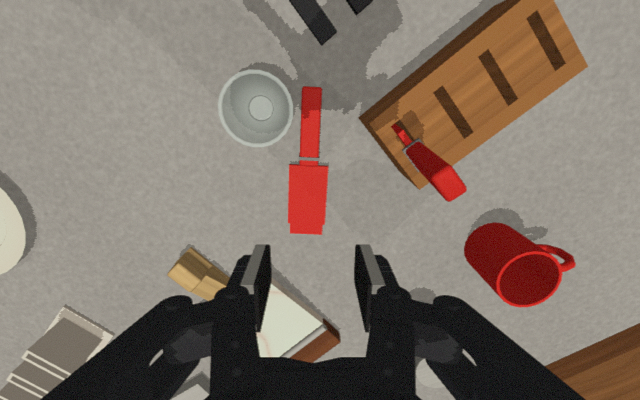

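The spatula's handle runs from (311,90) to (310,155), and its blade tip is at (307,230). The ramekin is left of the handle end, so I grip close to the handle root.

>>> drive_tool(moves=[[[0.19,-0.19,1],[0,0,0.013]],[[0,0,1],[0,0,0]],[[0,0,1],[0,0,0]],[[0,0,1],[0,0,0]],[[0,0,1],[0,0,0]],[[0,0,1],[0,0,0]],[[0,0,1],[0,0,0]],[[0,0,1],[0,0,0]],[[0,0,1],[0,0,0]],[[0,0,1],[0,0,0]],[[0,0,0.8],[0,0,0]],[[0,0,0],[0,0,0]]])

```text
clock: 33.15
ee_pos: [0.4657, 0.1748, 0.0453]
tool_rot: [[-0.809, 0.588, -0.003], [0.588, 0.809, -0.001], [0.002, -0.002, -1.0]]
wrist_force: [-1.5, -0.3, 0.1]
opening: 0.0416
gripper_force: 0.0
```

>>> drive_tool(moves=[[[0,0,0.8],[0,0,0]],[[0,0,0.7],[0,0,0]],[[0,0,0.4],[0,0,0]],[[0,0,0],[0,0,0]]])

```text
clock: 33.65
ee_pos: [0.4659, 0.1746, 0.0075]
tool_rot: [[-0.808, 0.589, -0.002], [0.589, 0.808, -0.001], [0.001, -0.002, -1.0]]
wrist_force: [0.6, 1.3, -0.0]
opening: 0.0419
gripper_force: 0.0
```

>>> drive_tool(moves=[[[0,0,0],[0,0,0]],[[0,0,0],[0,0,0]],[[0,0,0],[0,0,0]],[[0,0,0],[0,0,0]]], hand=255)

```text
clock: 34.15
ee_pos: [0.4673, 0.175, 0.0089]
tool_rot: [[-0.808, 0.589, 0.001], [0.589, 0.808, 0.0], [-0.001, 0.001, -1.0]]
wrist_force: [0.8, 0.4, 2.5]
opening: 0.0222
gripper_force: 50.3
```

>>> drive_tool(moves=[[[0,0,-0.6],[0,0,0]],[[0,0,-1],[0,0,0]],[[0,0,-1],[0,0,0]],[[0,0,-1],[0,0,0]],[[0,0,-1],[0,0,0]],[[0,0,-1],[0,0,0]],[[0,0,0],[0,0,0.0534]],[[0,0,0],[0,0,0.0534]],[[0,0,0],[0,0,0.0534]],[[0,0,0],[0,0,0.0534]],[[0,0,0],[0,0,0.0534]]])

```text
clock: 35.52
ee_pos: [0.4665, 0.1748, 0.1209]
tool_rot: [[-0.097, 0.995, -0.0], [0.995, 0.097, -0.0], [-0.0, -0.0, -1.0]]
wrist_force: [-0.2, -0.6, -1.2]
opening: 0.0226
gripper_force: 50.0
```

>>> drive_tool(moves=[[[-0.5,-0.16,0],[0,0,0]],[[-1,-0.33,0],[0,0,0]],[[-1,-0.33,0],[0,0,0]],[[-1,-0.33,0],[0,0,0]],[[-1,-0.33,0],[0,0,0]],[[-1,-0.33,0],[0,0,0]],[[-1,-0.33,0],[0,0,0]],[[-1,-0.33,0],[0,0,0]],[[-1,-0.33,0],[0,0,0]],[[-1,-0.33,0],[0,0,0]],[[-1,-0.33,0],[0,0,0]],[[-1,-0.33,0],[0,0,0]]])

```text
clock: 37.02
ee_pos: [0.4141, -0.0627, 0.1207]
tool_rot: [[-0.106, 0.994, -0.0], [0.994, 0.106, -0.0], [-0.0, -0.0, -1.0]]
wrist_force: [-0.3, 1.2, -0.2]
opening: 0.0221
gripper_force: 50.0
```

>>> drive_tool(moves=[[[-0.5,-0.16,0],[0,0,0]],[[0,0,1],[0,0,0]],[[0,0,1],[0,0,0]],[[0,0,1],[0,0,0]],[[0,0,1],[0,0,0]],[[0,0,1],[0,0,0]],[[0,0,0.3],[0,0,0]],[[0,0,0],[0,0,0]],[[0,0,0],[0,0,0]]])

```text
clock: 38.15
ee_pos: [0.4135, -0.0722, 0.0152]
tool_rot: [[-0.103, 0.995, 0.002], [0.995, 0.103, -0.0], [-0.001, 0.001, -1.0]]
wrist_force: [-0.1, -0.2, -0.2]
opening: 0.0221
gripper_force: 50.0
```

>>> drive_tool(moves=[[[0,0,0.3],[0,0,0]],[[0,0,0],[0,0,0]],[[0,0,0],[0,0,0]]])

```text
clock: 38.52
ee_pos: [0.4137, -0.0723, 0.0089]
tool_rot: [[-0.102, 0.995, 0.002], [0.995, 0.102, -0.001], [-0.001, 0.002, -1.0]]
wrist_force: [1.3, -0.0, 1.4]
opening: 0.0223
gripper_force: 50.3
```

>>> drive_tool(moves=[[[0,0,0],[0,0,0]],[[0,0,0],[0,0,0]],[[0,0,0],[0,0,0]],[[0,0,-1],[0,0,0]],[[0,0,-1],[0,0,0]],[[0,0,-1],[0,0,0]],[[0,0,-1],[0,0,0]],[[0,0,-1],[0,0,0]],[[0,0,-1],[0,0,0]],[[0,0,-1],[0,0,0]],[[0,0,-1],[0,0,0]]], hand=130)

```text
clock: 39.9
ee_pos: [0.4123, -0.0719, 0.1689]
tool_rot: [[-0.103, 0.995, -0.001], [0.995, 0.103, 0.0], [0.0, -0.001, -1.0]]
wrist_force: [0.6, -0.2, -0.3]
opening: 0.0416
gripper_force: 0.0
```

```bash
cat > ik2.py <<'E'
from ik import *
D=np.array([0,0,-1.]);Y=np.array([-.105,.9945,0]);b=-Y
for a in(36,45):
    t=np.radians(a);z=np.cos(t)*D+np.sin(t)*b
    for c in(1,-1):
        y=c*np.cross(Y,D);G=np.c_[np.cross(y,z),y,z]
        S0=np.c_[b,D,np.cross(b,D)];S1=np.c_[D,-Y,np.cross(D,-Y)];F=S1@S0.T@G
        print(a,c,'grasp',[wr(G,.05,p) for p in(1.8,2.1)],'final',[wr(F,.75,p) for p in(1.8,2.1)])
E
python3 ik2.py; python3 w.py w9; python3 - <<'E'
from h import *
z=np.load('w9.npz');W=z['W'];img=z['img'].astype(int);X,Y,Z=np.moveaxis(W,-1,0)
red=(img[...,2]>110)&(img[...,1]<75)&(img[...,2]>2.2*img[...,1])&(Z<.03)&(abs(X-.42)<.06)&(abs(Y+.08)<.14)
for nm,P in(('all',W[red]),('handle',W[red&(Y>-.07)])): print(nm,len(P),P.min(0).round(3),P.max(0).round(3),cv2.minAreaRect((P[:,:2]*1000).astype(np.float32)))
E
```

```text
36 1 grasp [(np.float64(-0.64), np.float64(1.35), np.float64(-3.05)), (np.float64(-0.71), np.float64(1.12), np.float64(-2.85))] final [(np.float64(-0.76), np.float64(1.92), np.float64(0.6)), (np.float64(-0.71), np.float64(1.69), np.float64(0.8))]
36 -1 grasp [(np.float64(-0.64), np.float64(1.35), np.float64(0.09)), (np.float64(-0.71), np.float64(1.12), np.float64(0.29))] final [(np.float64(-0.76), np.float64(1.92), np.float64(-2.55)), (np.float64(-0.71), np.float64(1.69), np.float64(-2.34))]
45 1 grasp [(np.float64(-0.8), np.float64(1.37), np.float64(-3.02)), (np.float64(-0.87), np.float64(1.17), np.float64(-2.78))] final [(np.float64(-0.62), np.float64(1.83), np.float64(0.64)), (np.float64(-0.6), np.float64(1.58), np.float64(0.81))]
45 -1 grasp [(np.float64(-0.8), np.float64(1.37), np.float64(0.13)), (np.float64(-0.87), np.float64(1.17), np.float64(0.36))] final [(np.float64(-0.62), np.float64(1.83), np.float64(-2.51)), (np.float64(-0.6), np.float64(1.58), np.float64(-2.33))]
39.9 [ 0.4123 -0.0719  0.1689] [-0.28 -0.02  2.15 -0.    1.01 -0.38] open 0.04159169347241035 cam [0.405 0.009 0.313] [ 0.031 -0.31  -0.95 ]
[[-0.103  0.995 -0.001]
 [ 0.995  0.103  0.   ]
 [ 0.    -0.001 -1.   ]]
all 6286 [ 0.391 -0.185 -0.   ] [0.447 0.013 0.019] ((414.699951171875, -85.71927642822266), (50.4848747253418, 196.49850463867188), 5.875098705291748)
handle 2221 [ 0.394 -0.07   0.001] [0.425 0.013 0.019] ((409.4750671386719, -28.998085021972656), (23.118627548217773, 82.6606216430664), 6.363192558288574)
```

>>> drive_tool(moves=[[[0,0,0],[0,-0.05,0]],[[0,0,0],[0,-0.05,0]],[[0,0,0],[0,-0.05,0]],[[0,0,0],[0,-0.05,0]],[[0.77,0,0.67],[0,0,0]],[[0.77,0,0.67],[0,0,0]],[[0.77,0,0.67],[0,0,0]],[[0.77,0,0.67],[0,0,0]],[[0.77,0,0.67],[0,0,0]],[[0.77,0,0.67],[0,0,0]],[[0,0,0],[0,0,0]],[[0,0,0],[0,0,0]]])

```text
clock: 41.45
ee_pos: [0.41, -0.0447, 0.0493]
tool_rot: [[-0.083, 0.995, 0.06], [0.805, 0.103, -0.585], [-0.588, -0.0, -0.809]]
wrist_force: [0.8, -0.7, 0.2]
opening: 0.0419
gripper_force: 0.0
```

```bash
python3 w.py w10
```

```text
41.45 [ 0.41   -0.0447  0.0493] [ 0.24  0.34  2.23 -0.86  0.88  0.8 ] open 0.04190127972010935 cam [0.395 0.104 0.119] [ 0.084 -0.806 -0.585]
[[-0.083  0.995  0.06 ]
 [ 0.805  0.103 -0.585]
 [-0.588 -0.    -0.809]]
```

View pics/w10.png

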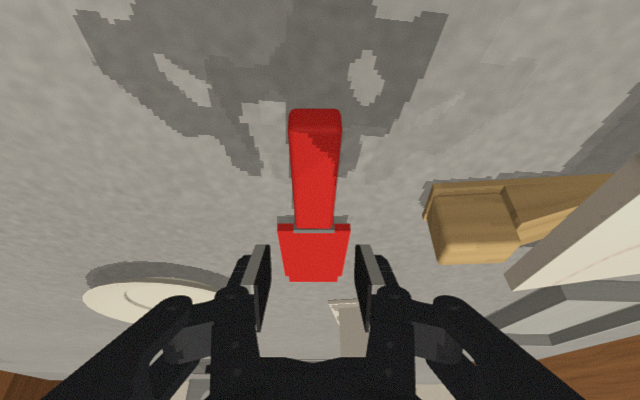

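The handle, from (315,110) to (315,230), is centred between the fingers, so I lower and grip.

>>> drive_tool(moves=[[[0.77,0,0.67],[0,0,0]],[[0.4,0,0.35],[0,0,0]],[[0.35,0,0.3],[0,0,0]],[[0,0,0],[0,0,0]],[[0,0,0],[0,0,0]]])

```text
clock: 42.12
ee_pos: [0.4092, -0.0356, 0.0101]
tool_rot: [[-0.083, 0.995, 0.06], [0.805, 0.103, -0.585], [-0.588, 0.0, -0.809]]
wrist_force: [0.2, 0.0, -1.0]
opening: 0.0418
gripper_force: 0.0
```

>>> drive_tool(moves=[[[0,0,0],[0,0,0]],[[0,0,0],[0,0,0]],[[0,0,0],[0,0,0]],[[0,0,0],[0,0,0]]], hand=255, grip_force=80)

```text
clock: 42.62
ee_pos: [0.4095, -0.0356, 0.0105]
tool_rot: [[-0.082, 0.995, 0.061], [0.805, 0.102, -0.585], [-0.588, 0.001, -0.809]]
wrist_force: [-1.1, 2.3, 5.9]
opening: 0.0214
gripper_force: 78.6
```

>>> drive_tool(moves=[[[-0.3,0,-0.4],[0,0,0]],[[-0.59,0,-0.81],[0,0,0]],[[-0.59,0,-0.81],[0,0,0]],[[-0.59,0,-0.81],[0,0,0]],[[-0.59,0,-0.81],[0,0,0]],[[-0.59,0,-0.81],[0,0,0]],[[-0.59,0,-0.81],[0,0,0]],[[-0.59,0,-0.81],[0,0,0]],[[-0.59,0,-0.81],[0,0,0]],[[-0.59,0,-0.81],[0,0,0]],[[-0.59,0,-0.81],[0,0,0]],[[-0.59,0,-0.81],[0,0,0]]])

```text
clock: 44.12
ee_pos: [0.4084, -0.0361, 0.241]
tool_rot: [[-0.083, 0.995, 0.06], [0.805, 0.102, -0.584], [-0.587, -0.001, -0.809]]
wrist_force: [-1.2, -0.5, -0.6]
opening: 0.0212
gripper_force: 78.5
```

>>> drive_tool(moves=[[[0.8,0.08,-0.58],[0,0,0]],[[0.8,0.08,-0.58],[0,0,0]],[[0.8,0.08,-0.58],[0,0,0]],[[0.8,0.08,-0.58],[0,0,0]],[[0.8,0.08,-0.58],[0,0,0]],[[0.8,0.08,-0.58],[0,0,0]],[[0.8,0.08,-0.58],[0,0,0]],[[0.8,0.08,-0.58],[0,0,0]],[[0.8,0.08,-0.58],[0,0,0]],[[0.8,0.08,-0.58],[0,0,0]],[[0.8,0.08,-0.58],[0,0,0]],[[0,0,0],[0,0,0]]])

```text
clock: 45.62
ee_pos: [0.4046, 0.1836, 0.2401]
tool_rot: [[-0.084, 0.995, 0.061], [0.805, 0.104, -0.584], [-0.588, 0.0, -0.809]]
wrist_force: [0.0, -0.7, -1.5]
opening: 0.0212
gripper_force: 78.5
```

```bash
python3 w.py w11; python3 a2.py s4 2>/dev/null
```

```text
45.625 [0.4046 0.1836 0.2401] [ 0.68  0.19  1.89 -0.52  1.45  0.75] open 0.021174502312160764 cam [0.39  0.332 0.309] [ 0.085 -0.806 -0.586]
[[-0.084  0.995  0.061]
 [ 0.805  0.104 -0.584]
 [-0.588  0.    -0.809]]
353 ztop 0.252 [0.42  0.101 0.24 ] [nan nan nan]
106 ztop 0.196 [ 0.546 -0.417  0.192] [nan nan nan]
wedge 143 [ 0.526 -0.055  0.037]
```

>>> drive_tool(moves=[[[0.8,0.08,-0.58],[0,0,0]],[[0.8,0.08,-0.58],[0,0,0]],[[0.8,0.08,-0.58],[0,0,0]],[[0.8,0.08,-0.58],[0,0,0]],[[0.8,0.08,-0.58],[0,0,0]],[[0.8,0.08,-0.58],[0,0,0]],[[0.8,0.08,-0.58],[0,0,0]],[[0.8,0.08,-0.58],[0,0,0]],[[0.8,0.08,-0.58],[0,0,0]],[[0.8,0.08,-0.58],[0,0,0]],[[0.8,0.08,-0.58],[0,0,0]],[[0,0,0],[0,0,0]]])

```text
clock: 47.22
ee_pos: [0.3994, 0.4016, 0.2395]
tool_rot: [[-0.084, 0.995, 0.061], [0.805, 0.104, -0.584], [-0.588, 0.0, -0.809]]
wrist_force: [-0.1, -0.1, -1.1]
opening: 0.0211
gripper_force: 78.5
```

>>> drive_tool(moves=[[[0,0,-0.5],[0,0,-0.05]],[[0,0,-0.5],[0,0,-0.05]],[[0,0,-0.5],[0,0,-0.05]],[[0,0,-0.5],[0,0,-0.05]],[[0,0,0],[0,0,-0.05]],[[0,0,0],[0,0,-0.05]],[[0,0,0],[0,0,-0.05]],[[0,0,0],[0,0,-0.05]],[[0,0,0],[0,0,-0.05]],[[0,0,0],[0,0,-0.05]],[[0,0,0],[0,0,0]]])

```text
clock: 48.6
ee_pos: [0.3971, 0.4228, 0.2723]
tool_rot: [[-0.995, -0.081, 0.06], [-0.1, 0.804, -0.585], [-0.001, -0.589, -0.808]]
wrist_force: [-0.6, 0.6, -1.1]
opening: 0.0211
gripper_force: 78.5
```

>>> drive_tool(moves=[[[0,0,0],[0,0,-0.05]],[[0,0,0],[0,0,-0.05]],[[0,0,0],[0,0,-0.05]],[[0,0,0],[0,0,-0.05]],[[0,0,0],[0,0,-0.05]],[[0,0,0],[0,0,-0.05]],[[0,0,0],[0,0,-0.05]],[[0,0,0],[0,0,-0.05]],[[0,0,0],[0,0,-0.05]],[[0,0,0],[0,0,-0.05]],[[0,0,0],[0,0,0]],[[0,0,0],[0,0,0]]])

```text
clock: 50.1
ee_pos: [0.3971, 0.4233, 0.2723]
tool_rot: [[0.079, -0.995, 0.06], [-0.805, -0.1, -0.585], [0.588, -0.002, -0.809]]
wrist_force: [-0.7, -0.2, -1.2]
opening: 0.0215
gripper_force: 78.5
```

```bash
python3 w.py w12; python3 - <<'E'
from h import *
p=get_image('side');cv2.imwrite('pics/side12.png',p['img'])
E
```

```text
50.1 [0.3971 0.4233 0.2723] [ 0.95  0.5   1.41 -0.4   1.72 -2.25] open 0.021505403501685994 cam [0.395 0.443 0.436] [ 0.032 -0.305 -0.952]
[[ 0.079 -0.995  0.06 ]
 [-0.805 -0.1   -0.585]
 [ 0.588 -0.002 -0.809]]
```

View pics/side12.png

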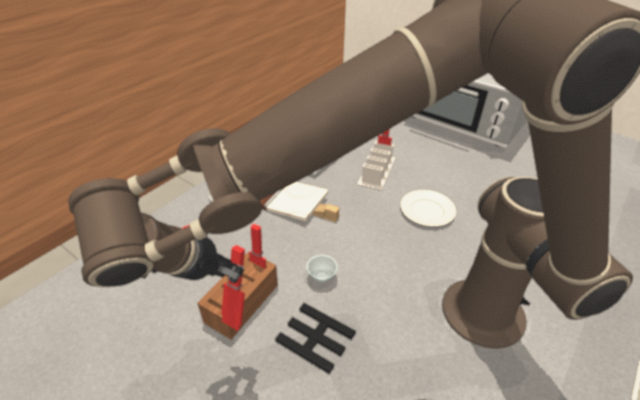

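The side view shows the spatula held at (235,300), blade nearly down, clear of the block. I tilt the rest and measure its axis.

>>> drive_tool(moves=[[[0,0,0],[0,0.05,0]],[[0,0,0],[0,0.05,0]],[[0,0,0],[0,0,0]],[[0,0,0],[0,0,0]]])

```text
clock: 50.7
ee_pos: [0.3973, 0.4235, 0.2726]
tool_rot: [[0.059, -0.995, 0.083], [-0.586, -0.102, -0.804], [0.808, -0.001, -0.589]]
wrist_force: [0.1, 0.2, -1.3]
opening: 0.0216
gripper_force: 78.7
```

```bash
cat > m13.py <<'E'
from h import *
import sys
n=sys.argv[1];s=readout.observe();T=s['ee_pos'];print(T.round(4),s['q'].round(2),s['tool_rot'].round(3).tolist())
Y=np.array([-.105,.9945,0]);Xb=np.array([.9945,.105,0])
for cn in('side','scene','wrist'):
    s=readout.observe();p=get_image(cn);W=world(p,s);img=p['img'].astype(int);cv2.imwrite(f'pics/{n}_{cn}.png',p['img'])
    d=W-T;red=(img[...,2]>100)&(img[...,1]<70)&(img[...,2]>2.2*img[...,1])&(abs(d[...,0])<.06)&(abs(d[...,1])<.07)&(W[...,2]>.085)
    P=W[red]
    if len(P)<20: print(cn,'none',len(P));continue
    q=P-T;a=q@Xb*1000;b=q@Y*1000
    print(cn,len(P),'z',P[:,2].min().round(3),P[:,2].max().round(3))
    for lo in np.arange(np.floor(P[:,2].min()*50)/50,P[:,2].max(),.02):
        g=(P[:,2]>=lo)&(P[:,2]<lo+.02)
        if g.sum()>8: print('  z%.2f n%d x %.1f..%.1f y %.1f..%.1f med %.1f'%(lo,g.sum(),*np.percentile(a[g],[2,98]),*np.percentile(b[g],[2,98]),np.median(b[g])))
E
python3 m13.py m13
```

```text
[0.3973 0.4235 0.2726] [ 1.01  0.67  1.29 -0.56  1.95 -2.23] [[0.059, -0.995, 0.083], [-0.586, -0.102, -0.804], [0.808, -0.001, -0.589]]
side 556 z 0.13 0.313
  z0.12 n39 x -21.9..14.2 y -1.3..1.7 med 0.3
  z0.14 n82 x -25.1..18.6 y -4.3..1.9 med 0.5
  z0.16 n108 x -25.3..20.0 y -3.5..2.0 med 0.6
  z0.18 n97 x -25.5..15.4 y -5.3..1.9 med 0.7
  z0.20 n78 x -25.5..9.2 y -3.6..1.6 med 0.6
  z0.22 n25 x -25.2..-4.4 y -3.3..6.1 med 0.2
  z0.24 n36 x -13.1..-6.7 y -7.4..5.8 med 0.3
  z0.28 n58 x -13.0..7.9 y -6.7..6.3 med 4.6
  z0.30 n31 x -12.9..-3.0 y -4.4..5.7 med 2.9
scene 503 z 0.133 0.321
  z0.12 n21 x -16.9..22.0 y -7.4..0.3 med -4.7
  z0.14 n61 x -19.0..26.2 y -10.6..-2.2 med -6.5
  z0.16 n77 x -20.3..26.8 y -9.5..-0.9 med -6.7
  z0.18 n74 x -19.5..25.8 y -9.5..-1.5 med -6.4
  z0.20 n48 x -20.6..27.6 y -9.1..-2.2 med -6.1
  z0.22 n21 x -18.5..27.0 y -12.0..-0.9 med -6.1
  z0.24 n44 x -7.0..14.5 y -13.4..0.7 med -10.2
  z0.26 n45 x -6.2..13.9 y -13.8..-0.8 med -11.3
  z0.28 n45 x -6.6..14.8 y -13.1..-1.2 med -10.3
  z0.30 n65 x -29.4..13.9 y -14.4..30.8 med -10.0
wrist 6722 z 0.133 0.324
  z0.12 n81 x -19.7..21.3 y 1.1..1.6 med 1.4
  z0.14 n298 x -19.1..21.0 y 1.2..2.1 med 1.7
  z0.16 n352 x -17.4..19.5 y 1.3..2.2 med 1.8
  z0.18 n383 x -15.7..17.5 y 1.3..2.1 med 1.7
  z0.20 n328 x -13.9..15.9 y 1.2..2.1 med 1.6
  z0.22 n50 x -8.6..10.0 y 5.9..6.7 med 6.4
  z0.24 n505 x -10.0..11.7 y 5.3..7.0 med 6.4
  z0.26 n628 x -9.1..11.2 y 5.7..6.9 med 6.3
  z0.28 n892 x -9.5..11.3 y 5.4..6.9 med 6.3
  z0.30 n1401 x -9.9..12.4 y 4.2..6.8 med 6.1
  z0.32 n1804 x -9.9..11.8 y -8.0..6.0 med -0.1
```

>>> drive_tool(moves=[[[0.03,-0.9,0.04],[0,0,0]],[[0.03,-0.9,0.04],[0,0,0]],[[0.03,-0.9,0.04],[0,0,0]],[[0.03,-0.9,0.04],[0,0,0]],[[0.03,-0.9,0.04],[0,0,0]],[[0,0,0],[0,0,0]],[[0,0,0],[0,0,0]],[[-0.81,0,0.59],[0,0,0]],[[-0.4,0,0.3],[0,0,0]],[[0,0,0],[0,0,0]],[[0,0,0],[0,0,0]]])

```text
clock: 52.22
ee_pos: [0.487, 0.4276, 0.2423]
tool_rot: [[0.06, -0.995, 0.083], [-0.584, -0.103, -0.805], [0.809, 0.0, -0.587]]
wrist_force: [0.2, 0.1, -0.7]
opening: 0.0212
gripper_force: 78.7
```

```bash
python3 m13.py m14 | grep -A4 -E "^\[|wrist"
```

```text
[0.487  0.4276 0.2423] [ 0.92  0.8   1.14 -0.63  1.92 -2.31] [[0.06, -0.995, 0.083], [-0.584, -0.103, -0.805], [0.809, 0.0, -0.587]]
side 477 z 0.101 0.28
  z0.10 n53 x -23.0..13.3 y -1.0..1.4 med 0.0
  z0.12 n78 x -26.0..15.9 y -2.7..1.9 med 0.5
  z0.14 n85 x -25.9..18.0 y -5.1..1.6 med 0.4
--
wrist 6806 z 0.102 0.292
  z0.10 n258 x -20.5..21.5 y 0.9..1.9 med 1.3
  z0.12 n345 x -18.3..19.8 y 1.4..2.1 med 1.7
  z0.14 n369 x -16.5..17.9 y 1.4..2.1 med 1.7
  z0.16 n408 x -14.7..16.3 y 1.3..2.1 med 1.7
```

View pics/m14_wrist.png

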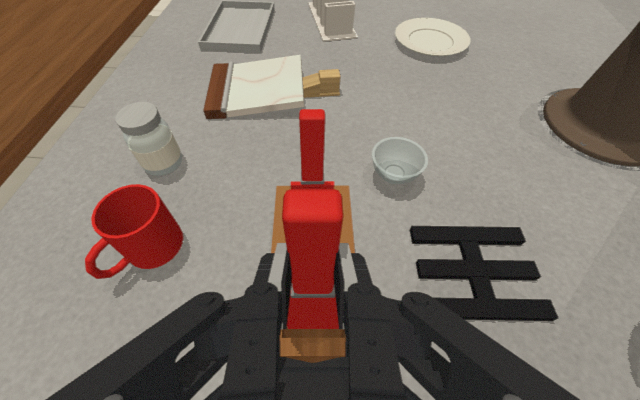

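The blade is above slot 3, with the block end visible at (313,345). I check the gap between blade and block edge in this same view.

```bash
python3 - <<'E'
from h import *
s=readout.observe();T=s['ee_pos'];Y=np.array([-.105,.9945,0]);Xb=np.array([.9945,.105,0])
for cn in('wrist','side'):
    s=readout.observe();p=get_image(cn);W=world(p,s);img=p['img'].astype(int);q=W-T;a=q@Xb*1000;b=q@Y*1000
    m=(W[...,2]>.077)&(W[...,2]<.088)&(abs(a)<52)&(b>-170)&(b<50)&(img[...,2]>img[...,0]+20)&(img[...,1]>40)
    print(cn,m.sum(),W[m][:,2].mean())
    for lo in range(-170,50,10):
        g=m&(b>=lo)&(b<lo+10)
        if g.sum()>8: print(lo,g.sum(),'a %.1f %.1f'%(a[g].min(),a[g].max()),'bmax %.1f z %.4f'%(np.percentile(b[g],98),W[g][:,2].mean()))
E
```

```text
wrist 2504 0.08291903242251442
-170 161 a -44.9 45.0 bmax -160.4 z 0.0831
-160 109 a -44.8 44.6 bmax -150.2 z 0.0830
-150 105 a -44.8 45.0 bmax -140.2 z 0.0830
-140 122 a -44.9 45.1 bmax -130.3 z 0.0831
-130 122 a -44.5 44.9 bmax -120.3 z 0.0831
-120 154 a -44.8 45.1 bmax -110.3 z 0.0830
-110 184 a -44.9 44.5 bmax -100.2 z 0.0830
-100 189 a -45.0 44.9 bmax -90.9 z 0.0830
-90 80 a -44.9 45.0 bmax -80.6 z 0.0830
-10 11 a -29.3 29.5 bmax -0.0 z 0.0806
0 418 a -29.5 30.2 bmax 9.7 z 0.0829
10 849 a -28.9 29.8 bmax 19.6 z 0.0828
side 1826 0.0805999476078583
-170 40 a -44.6 45.1 bmax -160.5 z 0.0804
-160 85 a -46.2 45.2 bmax -150.1 z 0.0813
-150 96 a -45.8 44.9 bmax -140.3 z 0.0805
-140 107 a -45.5 45.5 bmax -130.2 z 0.0808
-130 115 a -47.4 45.5 bmax -120.4 z 0.0807
-120 107 a -45.9 43.7 bmax -110.2 z 0.0807
-110 86 a -44.6 45.2 bmax -100.3 z 0.0804
-100 92 a -45.6 45.0 bmax -90.4 z 0.0804
-90 123 a -47.2 46.1 bmax -80.2 z 0.0808
-80 131 a -45.3 45.2 bmax -70.3 z 0.0805
-70 118 a -47.1 45.4 bmax -60.1 z 0.0806
-60 79 a -47.3 41.3 bmax -50.2 z 0.0803
-50 76 a -46.5 28.8 bmax -40.1 z 0.0806
-40 87 a -45.5 16.1 bmax -30.2 z 0.0806
-30 69 a -45.4 3.5 bmax -20.3 z 0.0809
-20 67 a -46.6 45.2 bmax -10.4 z 0.0810
-10 87 a -45.6 45.6 bmax -0.3 z 0.0801
0 109 a -46.0 45.1 bmax 9.6 z 0.0805
10 152 a -45.5 44.1 bmax 19.7 z 0.0804
```

>>> drive_tool(moves=[[[-0.035,0,-0.05],[0,0,0]],[[0,0,0],[0,0,0]],[[-0.4,0,0.3],[0,0,0]],[[-0.4,0,0.3],[0,0,0]],[[-0.4,0,0.3],[0,0,0]],[[0,0,0],[0,0,0]]])

```text
clock: 53.22
ee_pos: [0.4866, 0.4276, 0.2104]
tool_rot: [[0.062, -0.995, 0.082], [-0.583, -0.102, -0.806], [0.81, 0.003, -0.586]]
wrist_force: [0.1, 0.0, -0.0]
opening: 0.0214
gripper_force: 78.7
```

>>> drive_tool(moves=[[[-0.4,0,0.3],[0,0,0]],[[-0.4,0,0.3],[0,0,0]],[[-0.4,0,0.3],[0,0,0]],[[-0.4,0,0.3],[0,0,0]],[[0,0,0],[0,0,0]]])

```text
clock: 53.85
ee_pos: [0.4867, 0.4271, 0.1709]
tool_rot: [[0.062, -0.995, 0.082], [-0.583, -0.102, -0.806], [0.81, 0.002, -0.586]]
wrist_force: [0.1, -0.1, -1.0]
opening: 0.0212
gripper_force: 78.7
```

>>> drive_tool(moves=[[[-0.3,0,0.22],[0,0,0]],[[-0.2,0,0.15],[0,0,0]],[[-0.1,0,0.07],[0,0,0]],[[0,0,0],[0,0,0]],[[0,0,0],[0,0,0]]])

```text
clock: 54.48
ee_pos: [0.4873, 0.4277, 0.1577]
tool_rot: [[0.06, -0.995, 0.083], [-0.585, -0.102, -0.805], [0.809, -0.0, -0.588]]
wrist_force: [0.0, -0.1, -1.2]
opening: 0.0215
gripper_force: 78.7
```

>>> drive_tool(moves=[[[-0.08,0,0.06],[0,0,0]],[[-0.08,0,0.06],[0,0,0]],[[0,0,0],[0,0,0]]])

```text
clock: 54.85
ee_pos: [0.4874, 0.4276, 0.1551]
tool_rot: [[0.059, -0.995, 0.083], [-0.584, -0.102, -0.805], [0.81, -0.001, -0.587]]
wrist_force: [-0.7, 0.4, 5.4]
opening: 0.0214
gripper_force: 79.0
```

>>> drive_tool(moves=[[[0,0,0],[0,0,0]],[[0,0,0],[0,0,0]],[[0,0,0],[0,0,0]],[[0,0,-0.5],[0,0,0]],[[0,0,-1],[0,0,0]],[[0,0,-1],[0,0,0]],[[0,0,-1],[0,0,0]],[[0,0,-1],[0,0,0]],[[0,0,-1],[0,0,0]],[[0,0,-1],[0,0,0]],[[0,0,-1],[0,0,0]]], hand=125)

```text
clock: 56.22
ee_pos: [0.4745, 0.5493, 0.2423]
tool_rot: [[0.06, -0.995, 0.083], [-0.585, -0.103, -0.804], [0.809, -0.0, -0.588]]
wrist_force: [1.0, 0.5, -0.2]
opening: 0.0437
gripper_force: 0.0
```

>>> drive_tool(moves=[[[0.5,0,-0.5],[0,-0.05,0]],[[0,0,-0.5],[0,-0.05,0]],[[0,0,-0.5],[0,-0.05,0]],[[0,0,-0.5],[0,-0.05,0]],[[0,0,0],[0,-0.05,0]],[[0,0,0],[0,-0.05,0]],[[0,0,0],[0,0,0]]])

```text
clock: 57.1
ee_pos: [0.4733, 0.5655, 0.281]
tool_rot: [[0.1, -0.995, 0.0], [-0.995, -0.1, -0.001], [0.001, -0.0, -1.0]]
wrist_force: [0.5, 0.0, 0.1]
opening: 0.0434
gripper_force: 0.0
```

>>> drive_tool(moves=[[[0,0,0],[0,0,0.049]],[[0,0,0],[0,0,0.049]],[[0,0,0],[0,0,0.049]],[[0,0,0],[0,0,0.049]],[[0,0,0],[0,0,0.049]],[[0,0,0],[0,0,0.049]],[[0,0,0],[0,0,0.049]],[[0,0,0],[0,0,0.049]],[[0,0,0],[0,0,0.05]],[[0,0,0],[0,0,0]]])

```text
clock: 58.35
ee_pos: [0.4724, 0.5693, 0.2794]
tool_rot: [[-0.959, -0.284, 0.0], [-0.284, 0.959, -0.002], [0.0, -0.002, -1.0]]
wrist_force: [-0.1, 0.6, -0.4]
opening: 0.0432
gripper_force: 0.0
```

```bash
python3 a2.py s5 2>/dev/null; python3 -c "
from h import *
s=readout.observe();print(s['ee_pos'],s['q'].round(2),s['tool_rot'].round(3),s['clock'])
p=get_image('side');W=world(p);img=p['img'].astype(int)
m=(img[...,2]>100)&(img[...,1]<60)&(W[...,2]>.09)&(W[...,1]>.2)&(W[...,0]<.6)
k,L=cv2.connectedComponents(m.astype(np.uint8))
for i in range(1,k):
    P=W[L==i]
    if len(P)>30: print(len(P),P[:,2].max().round(4),P[P[:,2]>P[:,2].max()-.01].mean(0).round(3),P[:,2].min().round(3))
"
```

```text
66 ztop 0.203 [0.494 0.429 0.196] [0.499 0.424 0.139]
75 ztop 0.197 [ 0.545 -0.417  0.193] [nan nan nan]
wedge 149 [ 0.527 -0.054  0.037]
[0.47241631 0.56911615 0.27931324] [ 0.82  0.5   1.27 -0.    1.37 -1.04] [[-0.959 -0.285 -0.   ]
 [-0.285  0.959 -0.001]
 [ 0.    -0.001 -1.   ]] 58.4
189 0.2016 [0.498 0.271 0.196] 0.117
72 0.1129 [0.497 0.277 0.108] 0.09
203 0.2032 [0.478 0.437 0.198] 0.12
45 0.1122 [0.475 0.432 0.107] 0.09
```

Both spatulas in the block are home (tops at 0.202). I return for the third one.

>>> drive_tool(moves=[[[0.22,-0.98,0],[0,0,0]],[[0.22,-0.98,0],[0,0,0]],[[0.22,-0.98,0],[0,0,0]],[[0.22,-0.98,0],[0,0,0]],[[0.22,-0.98,0],[0,0,0]],[[0.22,-0.98,0],[0,0,0]],[[0.22,-0.98,0],[0,0,0]],[[0.22,-0.98,0],[0,0,0]],[[0.22,-0.98,0],[0,0,0]],[[0.22,-0.98,0],[0,0,0]],[[0.22,-0.98,0],[0,0,0]],[[0.22,-0.98,0],[0,0,0]]], hand=140, grip_force=50)

```text
clock: 59.95
ee_pos: [0.4882, 0.326, 0.2797]
tool_rot: [[-0.96, -0.281, 0.0], [-0.281, 0.96, 0.0], [-0.0, 0.0, -1.0]]
wrist_force: [0.5, -0.6, 0.4]
opening: 0.0385
gripper_force: 0.0
```

>>> drive_tool(moves=[[[0.22,-0.98,0],[0,0,0]],[[0.22,-0.98,0],[0,0,0]],[[0.22,-0.98,0],[0,0,0]],[[0.22,-0.98,0],[0,0,0]],[[0.22,-0.98,0],[0,0,0]],[[0.22,-0.98,0],[0,0,0]],[[0.22,-0.98,0],[0,0,0]],[[0.22,-0.98,0],[0,0,0]],[[0.22,-0.98,0],[0,0,0]],[[0.22,-0.98,0],[0,0,0]],[[0.22,-0.98,0],[0,0,0]],[[0.22,-0.98,0],[0,0,0]]])

```text
clock: 61.45
ee_pos: [0.5036, 0.0854, 0.2797]
tool_rot: [[-0.96, -0.281, 0.0], [-0.281, 0.96, -0.0], [-0.0, -0.0, -1.0]]
wrist_force: [-0.1, -0.2, -0.3]
opening: 0.0384
gripper_force: 0.0
```

>>> drive_tool(moves=[[[0.22,-0.98,0],[0,0,0]],[[0.22,-0.98,0],[0,0,0]],[[0.22,-0.98,0],[0,0,0]],[[0.22,-0.98,0],[0,0,0]],[[0.22,-0.98,0],[0,0,0]],[[0.22,-0.98,0],[0,0,0]],[[0.22,-0.98,0],[0,0,0]],[[0.22,-0.98,0],[0,0,0]],[[0.22,-0.98,0],[0,0,0]],[[0.22,-0.98,0],[0,0,0]],[[0.22,-0.98,0],[0,0,0]],[[0.22,-0.98,0],[0,0,0]]])

```text
clock: 62.95
ee_pos: [0.5191, -0.1551, 0.2797]
tool_rot: [[-0.96, -0.281, 0.0], [-0.281, 0.96, 0.0], [-0.0, 0.0, -1.0]]
wrist_force: [0.5, 0.1, 0.2]
opening: 0.0385
gripper_force: 0.0
```

>>> drive_tool(moves=[[[0.22,-0.98,0],[0,0,0]],[[0.22,-0.98,0],[0,0,0]],[[0.22,-0.98,0],[0,0,0]],[[0.22,-0.98,0],[0,0,0]],[[0.22,-0.98,0],[0,0,0]],[[0.22,-0.98,0],[0,0,0]],[[0.22,-0.98,0],[0,0,0]],[[0.22,-0.98,0],[0,0,0]],[[0.22,-0.98,0],[0,0,0]],[[0.22,-0.98,0],[0,0,0]],[[0,0,0],[0,0,0]],[[0,0,0],[0,0,0]]])

```text
clock: 64.45
ee_pos: [0.5318, -0.3539, 0.2795]
tool_rot: [[-0.96, -0.281, -0.0], [-0.281, 0.96, 0.001], [0.0, 0.001, -1.0]]
wrist_force: [0.1, 0.3, -0.7]
opening: 0.0388
gripper_force: 0.0
```

```bash
python3 w.py w15; python3 - <<'E'
from h import *
z=np.load('w15.npz');W=z['W'];img=z['img'].astype(int);X,Y,Z=np.moveaxis(W,-1,0)
m=(img[...,2]>100)&(img[...,1]<70)&(abs(X-.54)<.08)&(abs(Y+.41)<.08);P=W[m];t=P[P[:,2]>P[:,2].max()-.006]
print(len(P),P[:,2].max(),cv2.minAreaRect((t[:,:2]*1000).astype(np.float32)))
E
```

```text
64.45 [ 0.5318 -0.3539  0.2795] [-0.66  0.3   1.55  0.    1.3  -2.51] open 0.03884620811181258 cam [ 0.456 -0.375  0.423] [ 0.298  0.089 -0.951]
[[-0.96  -0.281 -0.   ]
 [-0.281  0.96   0.001]
 [ 0.     0.001 -1.   ]]
908 0.1975154914786725 ((539.9945678710938, -414.9244079589844), (23.436613082885742, 15.492033958435059), 16.803714752197266)
```

>>> drive_tool(moves=[[[0.11,-0.76,0],[0,0,0]],[[0.11,-0.76,0],[0,0,0]],[[0.11,-0.76,0],[0,0,0]],[[0.11,-0.77,0],[0,0,0]],[[0,0,1],[0,0,0]],[[0,0,1],[0,0,0]],[[0,0,1],[0,0,0]],[[0,0,1],[0,0,0]],[[0,0,1],[0,0,0]],[[0,0,0.5],[0,0,0]],[[0,0,0.27],[0,0,0]],[[0,0,0],[0,0,0]]])

```text
clock: 66.0
ee_pos: [0.5407, -0.4154, 0.1643]
tool_rot: [[-0.96, -0.281, 0.0], [-0.281, 0.96, -0.0], [-0.0, -0.0, -1.0]]
wrist_force: [-0.5, 0.1, 0.5]
opening: 0.0385
gripper_force: 0.0
```

>>> drive_tool(moves=[[[0,0,0],[0,0,0]],[[0,0,0],[0,0,0]],[[0,0,0],[0,0,0]],[[0,0,0],[0,0,0]]], hand=255, grip_force=60)

```text
clock: 66.5
ee_pos: [0.5412, -0.4158, 0.1655]
tool_rot: [[-0.96, -0.281, 0.002], [-0.281, 0.96, -0.001], [-0.001, -0.002, -1.0]]
wrist_force: [0.7, -0.9, 4.5]
opening: 0.0151
gripper_force: 59.7
```

>>> drive_tool(moves=[[[0,0,-0.5],[0,0,0]],[[0,0,-1],[0,0,0]],[[0,0,-1],[0,0,0]],[[0,0,-1],[0,0,0]],[[0,0,-1],[0,0,0]],[[0,0,-1],[0,0,0]],[[0,0,-1],[0,0,0]],[[0,0,-1],[0,0,0]],[[0,0,-1],[0,0,0]],[[0,0,-1],[0,0,0]],[[0,0,-1],[0,0,0]],[[0,0,-1],[0,0,0]]])

```text
clock: 68.0
ee_pos: [0.5405, -0.4153, 0.3956]
tool_rot: [[-0.96, -0.281, -0.0], [-0.281, 0.96, 0.0], [0.0, 0.0, -1.0]]
wrist_force: [0.6, -0.4, -1.0]
opening: 0.0148
gripper_force: 59.2
```

>>> drive_tool(moves=[[[0,0,0],[0,0,0.0285]],[[0,0,0],[0,0,0.0285]],[[-0.05,1,0],[0,0,0]],[[-0.05,1,0],[0,0,0]],[[-0.05,1,0],[0,0,0]],[[-0.05,1,0],[0,0,0]],[[-0.05,1,0],[0,0,0]],[[-0.05,1,0],[0,0,0]],[[-0.05,1,0],[0,0,0]],[[-0.05,1,0],[0,0,0]],[[-0.05,1,0],[0,0,0]],[[-0.05,1,0],[0,0,0]]])

```text
clock: 69.5
ee_pos: [0.5293, -0.214, 0.3943]
tool_rot: [[-0.994, -0.106, 0.0], [-0.106, 0.994, 0.0], [-0.0, -0.0, -1.0]]
wrist_force: [-0.5, 0.1, -1.3]
opening: 0.015
gripper_force: 59.2
```

>>> drive_tool(moves=[[[-0.05,1,0],[0,0,0]],[[-0.05,1,0],[0,0,0]],[[-0.05,1,0],[0,0,0]],[[-0.05,1,0],[0,0,0]],[[-0.05,1,0],[0,0,0]],[[-0.05,1,0],[0,0,0]],[[-0.05,1,0],[0,0,0]],[[-0.05,1,0],[0,0,0]],[[-0.05,1,0],[0,0,0]],[[-0.05,1,0],[0,0,0]],[[-0.05,1,0],[0,0,0]],[[-0.05,1,0],[0,0,0]]])

```text
clock: 71.0
ee_pos: [0.5158, 0.0259, 0.3943]
tool_rot: [[-0.994, -0.106, 0.0], [-0.106, 0.994, 0.0], [-0.0, -0.0, -1.0]]
wrist_force: [0.7, -0.6, -0.5]
opening: 0.0155
gripper_force: 59.2
```

>>> drive_tool(moves=[[[-0.05,1,0],[0,0,0]],[[-0.05,1,0],[0,0,0]],[[-0.05,1,0],[0,0,0]],[[-0.05,1,0],[0,0,0]],[[0,0,0],[0,0,0]],[[0,0,0],[0,0,0]]])

```text
clock: 71.75
ee_pos: [0.5114, 0.1044, 0.3942]
tool_rot: [[-0.994, -0.106, -0.0], [-0.106, 0.994, -0.001], [0.0, -0.001, -1.0]]
wrist_force: [0.4, -0.6, -1.2]
opening: 0.0152
gripper_force: 59.2
```

```bash
python3 m13.py m16; python3 a2.py s6 2>/dev/null
```

```text
[0.5114 0.1044 0.3942] [ 0.12 -0.    1.66 -0.    1.48 -1.56] [[-0.994, -0.106, -0.0], [-0.106, 0.994, -0.001], [0.0, -0.001, -1.0]]
side 626 z 0.239 0.423
  z0.24 n83 x -25.2..16.6 y -0.1..5.4 med 2.9
  z0.26 n96 x -25.1..18.2 y 0.7..6.1 med 3.2
  z0.28 n102 x -26.2..18.3 y 0.6..5.1 med 3.1
  z0.30 n108 x -26.2..17.3 y 0.7..6.0 med 3.0
  z0.32 n57 x -24.1..16.6 y -0.9..9.8 med 3.6
  z0.34 n54 x -14.0..3.9 y -1.6..9.7 med 7.4
  z0.36 n56 x -14.0..2.3 y 1.3..10.4 med 7.6
  z0.38 n42 x -14.0..4.1 y -1.0..9.5 med 6.6
  z0.40 n16 x -14.0..-11.1 y -2.7..4.7 med 1.8
  z0.42 n11 x -12.1..-4.1 y -9.4..3.4 med -3.5
scene 582 z 0.235 0.424
  z0.22 n15 x -17.9..21.7 y -4.3..-1.4 med -3.1
  z0.24 n89 x -18.8..26.0 y -5.1..-0.3 med -3.7
  z0.26 n90 x -16.7..25.8 y -6.2..0.8 med -3.8
  z0.28 n90 x -21.8..25.3 y -5.7..2.7 med -3.6
  z0.30 n72 x -21.0..25.7 y -5.7..0.1 med -3.4
  z0.32 n36 x -15.6..25.3 y -8.7..3.1 med -3.0
  z0.34 n56 x -1.7..12.5 y -10.5..5.5 med -6.8
  z0.36 n55 x 3.7..13.3 y -9.5..5.2 med -4.6
  z0.38 n43 x -6.4..13.1 y -9.4..5.1 med -3.2
  z0.40 n26 x 10.3..13.6 y -5.6..3.2 med -0.9
  z0.42 n10 x 6.5..12.5 y -4.7..7.3 med -0.6
wrist 3753 z 0.252 0.446
  z0.26 n28 x -25.8..-25.4 y -1.4..2.9 med 0.7
  z0.28 n31 x -25.8..-25.3 y -1.6..2.8 med 0.4
  z0.30 n45 x -25.8..-25.3 y -1.9..2.6 med 0.4
  z0.32 n182 x -25.7..-11.5 y -1.7..3.2 med 0.4
  z0.34 n228 x -12.8..-11.1 y -6.4..7.8 med 0.5
  z0.36 n335 x -12.9..-11.0 y -6.4..7.7 med 0.5
  z0.38 n467 x -12.8..-11.0 y -6.4..7.7 med 0.5
  z0.40 n654 x -12.9..-11.2 y -6.2..7.4 med 0.5
  z0.42 n1772 x -12.4..9.5 y -6.3..7.7 med 0.6
62 ztop 0.203 [0.494 0.429 0.197] [0.499 0.424 0.146]
wedge 156 [ 0.53  -0.057  0.037]
```

>>> drive_tool(moves=[[[-0.045,0.925,0],[0,0,0]],[[-0.045,0.925,0],[0,0,0]],[[-0.045,0.925,0],[0,0,0]],[[-0.045,0.925,0],[0,0,0]],[[-0.045,0.925,0],[0,0,0]],[[-0.045,0.925,0],[0,0,0]],[[-0.045,0.925,0],[0,0,0]],[[-0.045,0.925,0],[0,0,0]],[[-0.045,0.925,0],[0,0,0]],[[-0.045,0.925,0],[0,0,0]],[[-0.045,0.925,0],[0,0,0]],[[-0.045,0.925,0],[0,0,0]]])

```text
clock: 73.45
ee_pos: [0.4988, 0.3277, 0.3942]
tool_rot: [[-0.994, -0.105, 0.0], [-0.105, 0.994, -0.0], [-0.0, -0.0, -1.0]]
wrist_force: [-0.4, 0.8, -2.1]
opening: 0.0151
gripper_force: 59.2
```

>>> drive_tool(moves=[[[0,0,0],[0,0,0]],[[0,0,1],[0,0,0]],[[0,0,1],[0,0,0]],[[0,0,1],[0,0,0]],[[0,0,1],[0,0,0]],[[0,0,1],[0,0,0]],[[0,0,1],[0,0,0]],[[0,0,0.8],[0,0,0]],[[0,0,0],[0,0,0]],[[0,0,0],[0,0,0]]])

```text
clock: 74.7
ee_pos: [0.4993, 0.3268, 0.2589]
tool_rot: [[-0.994, -0.106, 0.001], [-0.106, 0.994, 0.001], [-0.001, 0.001, -1.0]]
wrist_force: [-0.3, 0.6, -0.5]
opening: 0.0151
gripper_force: 59.2
```

```bash
python3 w.py w17; python3 m6.py w17
```

```text
74.7 [0.4993 0.3268 0.2589] [ 0.51  0.23  1.68  0.    1.23 -1.17] open 0.015121469527451607 cam [0.42  0.319 0.402] [ 0.31   0.034 -0.95 ]
[[-0.994 -0.106  0.001]
 [-0.106  0.994  0.001]
 [-0.001  0.001 -1.   ]]
top 11747 ((495.1763000488281, 352.6729736328125), (90.29108428955078, 191.4552764892578), 6.085821628570557)
sp 0.1 31 [-24.2  -3.6] [25.9 52.7]
sp 0.12 121 [-9.7 -3.5] [26.2 48.9]
sp 0.14 155 [-10.1  -4. ] [26.1 50.2]
sp 0.16 92 [-9.  -3.1] [26. 51.]
sp 0.18 198 [-6.1 -3.6] [26.1 50.9]
sp 0.2 149 [10.2 -9. ] [13.2  6.1]
sp 0.22 316 [ 9.6 -8.9] [13.2  6.8]
sp 0.24 415 [10.  -8.5] [13.2  6.7]
sp 0.26 586 [10.5 -8.6] [13.5  6.5]
sp 0.28 1964 [-10.8  -8.5] [13.6  6.4]
0.33437412559859386 0.10268299261202535
```

View pics/w17.png

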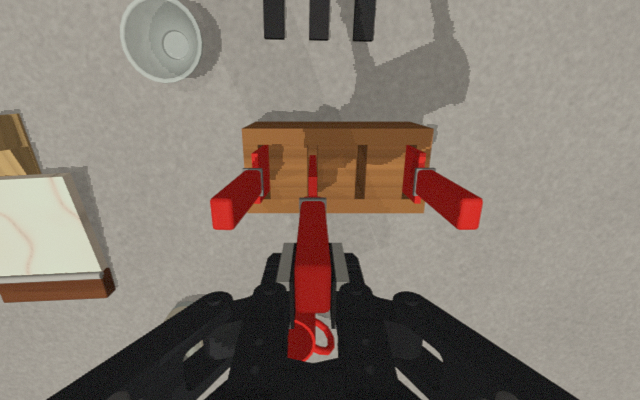

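The blade, at (312,175), lines up with slot 1, with the neighbours at (235,200) and (450,195) clear. I insert it.

>>> drive_tool(moves=[[[0,0,0.6],[0,0,0]],[[0,0,0.6],[0,0,0]],[[0,0,0.6],[0,0,0]],[[0,0,0],[0,0,0]]])

```text
clock: 75.25
ee_pos: [0.4976, 0.3258, 0.2201]
tool_rot: [[-0.994, -0.106, -0.003], [-0.106, 0.994, -0.002], [0.004, -0.002, -1.0]]
wrist_force: [-0.3, -0.0, -0.9]
opening: 0.0147
gripper_force: 59.2
```

>>> drive_tool(moves=[[[0,0,0.6],[0,0,0]],[[0,0,0.6],[0,0,0]],[[0,0,0.6],[0,0,0]],[[0,0,0.4],[0,0,0]],[[0,0,0],[0,0,0]],[[0,0,0],[0,0,0]]])

```text
clock: 76.0
ee_pos: [0.4991, 0.3266, 0.1786]
tool_rot: [[-0.994, -0.106, 0.001], [-0.106, 0.994, 0.0], [-0.001, 0.0, -1.0]]
wrist_force: [-0.5, 0.1, -0.7]
opening: 0.0153
gripper_force: 59.2
```

>>> drive_tool(moves=[[[0,0,0.15],[0,0,0]],[[0,0,0.1],[0,0,0]],[[0,0,0.1],[0,0,0]],[[0,0,0],[0,0,0]]])

```text
clock: 76.5
ee_pos: [0.4992, 0.3267, 0.1725]
tool_rot: [[-0.994, -0.106, 0.001], [-0.106, 0.994, 0.0], [-0.001, 0.0, -1.0]]
wrist_force: [-1.3, -1.0, 4.2]
opening: 0.015
gripper_force: 60.0
```

>>> drive_tool(moves=[[[0,0,0],[0,0,0]],[[0,0,0],[0,0,0]],[[0,0,0],[0,0,0]],[[0,0,-0.5],[0,0,0]],[[0,0,-1],[0,0,0]],[[0,0,-1],[0,0,0]],[[0,0,-1],[0,0,0]],[[0,0,-1],[0,0,0]],[[0,0,-1],[0,0,0]],[[0,0,-1],[0,0,-0.024]]], hand=170)

```text
clock: 77.75
ee_pos: [0.4988, 0.3264, 0.3028]
tool_rot: [[-0.983, -0.182, 0.0], [-0.182, 0.983, 0.0], [-0.0, 0.0, -1.0]]
wrist_force: [-0.2, -0.3, -0.1]
opening: 0.0284
gripper_force: 0.0
```

>>> drive_tool(moves=[[[0.28,-0.96,0],[0,0,0]],[[0.28,-0.96,0],[0,0,0]],[[0.28,-0.96,0],[0,0,0]],[[0.28,-0.96,0],[0,0,0]],[[0.28,-0.96,0],[0,0,0]],[[0.28,-0.96,0],[0,0,0]],[[0.28,-0.96,0],[0,0,0]],[[0.28,-0.96,0],[0,0,0]],[[0.28,-0.96,0],[0,0,0]],[[0.28,-0.96,0],[0,0,0]],[[0.28,-0.96,0],[0,0,0]],[[0.28,-0.96,0],[0,0,0]]], hand=60)

```text
clock: 79.25
ee_pos: [0.474, 0.0864, 0.3013]
tool_rot: [[-0.984, -0.18, 0.0], [-0.18, 0.984, -0.0], [-0.0, -0.0, -1.0]]
wrist_force: [0.6, -0.9, -0.4]
opening: 0.0653
gripper_force: 0.0
```

>>> drive_tool(moves=[[[0.28,-0.96,0],[0,0,0]],[[0.28,-0.96,0],[0,0,0]],[[0.28,-0.96,0],[0,0,0]],[[0.28,-0.96,0],[0,0,0]],[[0.28,-0.96,0],[0,0,0]],[[0.28,-0.96,0],[0,0,0]],[[0.28,-0.96,0],[0,0,0]],[[0,0,0],[0,0,0]],[[0,0,0],[0,0,0]]])

```text
clock: 80.38
ee_pos: [0.4598, -0.0515, 0.3013]
tool_rot: [[-0.984, -0.18, 0.0], [-0.18, 0.984, 0.001], [-0.0, 0.001, -1.0]]
wrist_force: [-0.3, 0.3, -0.9]
opening: 0.0654
gripper_force: 0.0
```

```bash
python3 w.py w18; cat > m18.py <<'E'
from h import *
import sys
z=np.load(sys.argv[1]+'.npz');W=z['W'];img=z['img'].astype(int);X,Y,Z=np.moveaxis(W,-1,0)
w=(abs(X-.5)<.12)&(abs(Y+.05)<.12)&(img[...,2]>img[...,0]+40)&(img[...,1]>90)
P=W[w&(Z>.037)&(Z<.05)];print('wedgeblk',len(P),P[:,2].mean(),cv2.minAreaRect((P[:,:2]*1000).astype(np.float32)))
P=W[w&(Z>.01)&(Z<.033)];print('ramp',len(P),cv2.minAreaRect((P[:,:2]*1000).astype(np.float32)))
b=(abs(X-.62)<.13)&(abs(Y+.03)<.13)&(Z>.012)&(Z<.06)&(img.min(-1)>140);P=W[b]
print('board',len(P),cv2.minAreaRect((P[:,:2]*1000).astype(np.float32)),np.linalg.lstsq(np.c_[P[:,:2],np.ones(len(P))],P[:,2],rcond=None)[0].round(4))
p=get_image('side');V=world(p);img=p['img'].astype(int)
m=(img[...,2]>100)&(img[...,1]<60)&(V[...,2]>.09)&(V[...,1]>.2)&(V[...,0]<.6)
k,L=cv2.connectedComponents(m.astype(np.uint8))
for i in range(1,k):
    P=V[L==i]
    if len(P)>60: print('spat',len(P),P[:,2].max().round(4),P[P[:,2]>P[:,2].max()-.01].mean(0).round(3))
E
python3 m18.py w18
```

```text
80.375 [ 0.4598 -0.0515  0.3013] [-0.21 -0.08  1.92  0.    1.3  -1.96] open 0.06537602918748524 cam [ 0.382 -0.065  0.445] [ 0.306  0.057 -0.95 ]
[[-0.984 -0.18   0.   ]
 [-0.18   0.984  0.001]
 [-0.     0.001 -1.   ]]
wedgeblk 532 0.04060429368679955 ((504.8033447265625, -49.96586990356445), (39.98357009887695, 25.807523727416992), 11.249293327331543)
ramp 462 ((521.6365356445312, -47.120338439941406), (70.22898864746094, 34.78144836425781), 11.18360710144043)
board 7885 ((630.0665283203125, -30.22753143310547), (147.43148803710938, 150.2913818359375), 9.155427932739258) [-0.1091 -0.0179  0.0953]
spat 201 0.2012 [0.498 0.27  0.196]
spat 210 0.2014 [0.491 0.332 0.197]
spat 72 0.1164 [0.498 0.278 0.11 ]
spat 66 0.117 [0.491 0.333 0.111]
spat 278 0.2014 [0.478 0.437 0.197]
```

All three spatulas are home (tops 0.2012–0.2014 by the side view). The wedge has not moved, so I go for its grip block.

>>> drive_tool(moves=[[[-0.72,-0.12,0.5],[0,0,-0.003]],[[-0.72,-0.12,1],[0,0,0]],[[-0.72,-0.11,1],[0,0,0]],[[0,0,1],[0,0,0]],[[0,0,1],[0,0,0]],[[0,0,1],[0,0,0]],[[0,0,1],[0,0,0]],[[0,0,1],[0,0,0]],[[0,0,1],[0,0,0]],[[0,0,1],[0,0,0]],[[0,0,1],[0,0,0]],[[0,0,0],[0,0,0]]], hand=100)

```text
clock: 81.98
ee_pos: [0.502, -0.0494, 0.0897]
tool_rot: [[-0.982, -0.19, -0.004], [-0.19, 0.982, 0.001], [0.004, 0.002, -1.0]]
wrist_force: [0.8, 0.6, -0.1]
opening: 0.0515
gripper_force: 0.0
```

```bash
python3 w.py w19;  python3 m18.py w19 | head -2
```

```text
81.975 [ 0.502  -0.0494  0.0897] [-0.18  0.27  2.01  0.    0.86 -1.95] open 0.05149837995089154 cam [ 0.425 -0.064  0.234] [ 0.301  0.06  -0.952]
[[-0.982 -0.19  -0.004]
 [-0.19   0.982  0.001]
 [ 0.004  0.002 -1.   ]]
wedgeblk 2075 0.040678975482834584 ((504.53656005859375, -50.27492141723633), (38.6306037902832, 25.952316284179688), 11.661088943481445)
ramp 1476 ((521.1949462890625, -46.71871566772461), (74.16732025146484, 36.00851821899414), 11.15556812286377)
```

Still in place. I lower and grip.

>>> drive_tool(moves=[[[0,0,1],[0,0,0]],[[0,0,1],[0,0,0]],[[0,0,1],[0,0,0]],[[0,0,0.7],[0,0,0]],[[0,0,0.35],[0,0,0]],[[0,0,0],[0,0,0]]])

```text
clock: 82.82
ee_pos: [0.5037, -0.0503, 0.0103]
tool_rot: [[-0.982, -0.19, -0.0], [-0.19, 0.982, 0.0], [0.0, 0.0, -1.0]]
wrist_force: [-0.4, 0.4, -0.1]
opening: 0.052
gripper_force: 0.0
```

>>> drive_tool(moves=[[[0,0,0],[0,0,0]],[[0,0,0],[0,0,0]],[[0,0,0],[0,0,0]],[[0,0,0],[0,0,0]],[[0,0,0],[0,0,0]]], hand=255, grip_force=60)

```text
clock: 83.45
ee_pos: [0.5044, -0.0507, 0.0112]
tool_rot: [[-0.982, -0.189, 0.001], [-0.189, 0.982, -0.0], [-0.001, -0.001, -1.0]]
wrist_force: [-1.4, -2.0, 5.8]
opening: 0.0254
gripper_force: 60.2
```

>>> drive_tool(moves=[[[0.3,0,0],[0,0,0]],[[0.5,0,0],[0,0,0]],[[0.5,0,0],[0,0,0]],[[0.5,0,0],[0,0,0]],[[0.5,0,0],[0,0,0]],[[0.5,0,0],[0,0,0]],[[0.5,0,0],[0,0,0]],[[0.5,0,0],[0,0,0]],[[0.5,0,0],[0,0,0]],[[0.5,0,0],[0,0,0]],[[0.3,0,0],[0,0,0]],[[0,0,0],[0,0,0]]])

```text
clock: 84.95
ee_pos: [0.4044, -0.0703, 0.0112]
tool_rot: [[-0.982, -0.189, 0.003], [-0.189, 0.982, -0.001], [-0.003, -0.001, -1.0]]
wrist_force: [2.8, 0.3, 7.0]
opening: 0.0251
gripper_force: 60.8
```

>>> drive_tool(moves=[[[0,0,-1],[0,0,0]],[[0,0,-1],[0,0,0]],[[0,0,-1],[0,0,0]],[[0,0,-1],[0,0,0]],[[0,0,-1],[0,0,0]],[[0,0,-1],[0,0,0]],[[0,0,-1],[0,0,0]],[[0,0,0],[0,0,0]],[[0,0,0],[0,0,0]],[[0,0,0],[0,0,0]],[[0,0,0],[0,0,0]]])

```text
clock: 86.32
ee_pos: [0.4027, -0.0695, 0.1494]
tool_rot: [[-0.982, -0.189, -0.002], [-0.189, 0.982, 0.001], [0.002, 0.001, -1.0]]
wrist_force: [-0.1, 0.0, -2.0]
opening: 0.025
gripper_force: 59.7
```

```bash
python3 w.py w20; python3 - <<'E'
from h import *
s=readout.observe();T=s['ee_pos'];R=s['tool_rot']
z=np.load('w20.npz');W=z['W'];img=z['img'].astype(int);X,Y,Z=np.moveaxis(W,-1,0)
b=(abs(X-.64)<.13)&(abs(Y+.03)<.13)&(Z>.012)&(Z<.04)&(img.min(-1)>140);P=W[b]
print('board',len(P),P[:,2].mean(),cv2.minAreaRect((P[:,:2]*1000).astype(np.float32)),np.linalg.lstsq(np.c_[P[:,:2],np.ones(len(P))],P[:,2],rcond=None)[0].round(4))
w=(img[...,2]>img[...,0]+40)&(img[...,1]>80)&(Z>.1)&(X<.6);P=W[w];print('wedge',len(P),P.min(0),P.max(0),cv2.minAreaRect((P[:,:2]*1000).astype(np.float32)))
q=(P-T)@R*1000;print(np.percentile(q,[1,99],axis=0).round(1))
p=get_image('scene');V=world(p);im=p['img'].astype(int);X,Y,Z=np.moveaxis(V,-1,0)
b=(abs(X-.64)<.13)&(abs(Y+.03)<.13)&(Z>.010)&(Z<.04)&(im.min(-1)>140);P=V[b];print('scene board',len(P),P[:,2].mean(),cv2.minAreaRect((P[:,:2]*1000).astype(np.float32)),np.linalg.lstsq(np.c_[P[:,:2],np.ones(len(P))],P[:,2],rcond=None)[0].round(4))
E
```

```text
86.325 [ 0.4027 -0.0695  0.1494] [-0.28 -0.01  2.19 -0.    0.97 -2.04] open 0.024968827899208564 cam [ 0.325 -0.084  0.293] [ 0.303  0.06  -0.951]
[[-0.982 -0.189 -0.002]
 [-0.189  0.982  0.001]
 [ 0.002  0.001 -1.   ]]
board 98 0.017690820880551756 ((577.91162109375, -34.058624267578125), (31.073362350463867, 80.87744140625), 11.115572929382324) [-0.0154 -0.0052  0.0264]
wedge 7707 [ 0.38002784 -0.08943461  0.13924831] [ 0.4607926  -0.04087539  0.22464559] ((421.7172546386719, -64.71720123291016), (79.12017822265625, 36.02288818359375), 10.957504272460938)
[[-55.2 -16.  -30.7]
 [ 19.6  18.4   7.1]]
scene board 2256 0.016215563795743276 ((628.86376953125, -31.23981475830078), (147.684326171875, 148.98255920410156), 9.003602981567383) [0.0028 0.0003 0.0145]
```

View pics/w20.png

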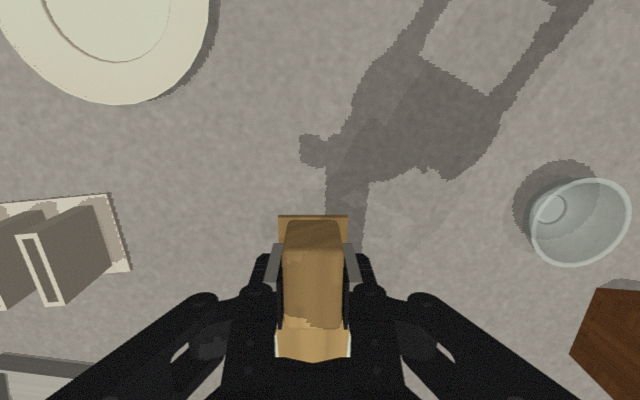

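The wedge is held by its block at (312,270). The scene depth shows the board flat and shut, so I carry the wedge to the middle of the board.

>>> drive_tool(moves=[[[0,0,0],[0,0,0.0105]],[[-0.92,0.02,0],[0,0,0]],[[-0.92,0.02,0],[0,0,0]],[[-0.92,0.02,0],[0,0,0]],[[-0.92,0.02,0],[0,0,0]],[[-0.92,0.02,0],[0,0,0]],[[-0.92,0.02,0],[0,0,0]],[[-0.92,0.02,0],[0,0,0]],[[-0.92,0.02,0],[0,0,0]],[[-0.92,0.02,0],[0,0,0]],[[-0.91,0.01,0],[0,0,0]],[[0,0,0],[0,0,0]]])

```text
clock: 87.92
ee_pos: [0.5867, -0.0365, 0.1501]
tool_rot: [[-0.987, -0.158, 0.002], [-0.158, 0.987, -0.0], [-0.001, -0.0, -1.0]]
wrist_force: [0.3, 0.4, -1.3]
opening: 0.025
gripper_force: 59.7
```

>>> drive_tool(moves=[[[0,0,1],[0,0,0]],[[0,0,1],[0,0,0]],[[0,0,1],[0,0,0]],[[0,0,1],[0,0,0]],[[0,0,0.9],[0,0,0]],[[0,0,0],[0,0,0]],[[0,0,0],[0,0,0]]])

```text
clock: 88.8
ee_pos: [0.585, -0.0372, 0.0526]
tool_rot: [[-0.988, -0.157, 0.001], [-0.157, 0.988, -0.0], [-0.001, -0.0, -1.0]]
wrist_force: [-0.3, 0.0, -1.5]
opening: 0.0251
gripper_force: 59.6
```

```bash
python3 - <<'E'
from h import *
s=readout.observe();T=s['ee_pos'];print(T,s['tool_rot'][:,0])
for n in('scene','side'):
    p=get_image(n);V=world(p);im=p['img'].astype(int);X,Y,Z=np.moveaxis(V,-1,0)
    n2=(abs(X-.63)<.1)&(abs(Y+.03)<.1)
    b=n2&(Z>.010)&(Z<.025)&(im.min(-1)>130);w=n2&(im[...,2]>im[...,0]+40)&(im[...,1]>70)&(Z>.025)&(X<.7)
    for l,m in(('board',b),('wedge',w)):
        P=V[m];print(n,l,len(P),P[:,2].min().round(3),P[:,2].max().round(3),cv2.minAreaRect((P[:,:2]*1000).astype(np.float32)))
E
```

```text
[ 0.58497004 -0.0371664   0.05257862] [-9.87602030e-01 -1.56975875e-01 -8.97361852e-04]
scene board 1421 0.013 0.025 ((629.4820556640625, -32.660499572753906), (150.07008361816406, 150.50694274902344), 9.321560859680176)
scene wedge 870 0.039 0.412 ((623.4888305664062, -43.35467529296875), (115.83989715576172, 148.98770141601562), 82.20930480957031)
side board 1025 0.01 0.024 ((630.5123901367188, -29.43836212158203), (154.2948455810547, 154.2712860107422), 9.88110065460205)
side wedge 402 0.025 0.41 ((634.5662841796875, -20.991897583007812), (147.08404541015625, 111.63317108154297), 9.531634330749512)
```

>>> drive_tool(moves=[[[0,0,0.5],[0,0,0]],[[0,0,0.4],[0,0,0]],[[0,0,0.2],[0,0,0]],[[0,0,0.1],[0,0,0]],[[0,0,0],[0,0,0]],[[0,0,0],[0,0,0]]])

```text
clock: 89.65
ee_pos: [0.5847, -0.0371, 0.0283]
tool_rot: [[-0.988, -0.157, 0.001], [-0.157, 0.988, -0.0], [-0.001, -0.0, -1.0]]
wrist_force: [0.5, 0.6, -1.2]
opening: 0.0252
gripper_force: 59.7
```

>>> drive_tool(moves=[[[0,0,0.06],[0,0,0]],[[0,0,0.06],[0,0,0]],[[0,0,0],[0,0,0]]])

```text
clock: 90.02
ee_pos: [0.5847, -0.0372, 0.0282]
tool_rot: [[-0.988, -0.157, -0.0], [-0.157, 0.988, -0.0], [0.0, -0.0, -1.0]]
wrist_force: [-4.8, -0.2, 11.9]
opening: 0.0245
gripper_force: 61.6
```

>>> drive_tool(moves=[[[0,0,-0.05],[0,0,0]],[[0,0,0],[0,0,0]],[[0,0,0],[0,0,0]],[[0,0,0],[0,0,0]],[[0,0,-0.5],[0,0,0]],[[0,0,-1],[0,0,0]],[[0,0,-1],[0,0,0]],[[0,0,-1],[0,0,0]],[[0,0,-1],[0,0,0]],[[0,0,-1],[0,0,0]],[[0,0,-1],[0,0,0]],[[0,0,-1],[0,0,0]]], hand=130)

```text
clock: 91.52
ee_pos: [0.5843, -0.0371, 0.1783]
tool_rot: [[-0.988, -0.157, 0.0], [-0.157, 0.988, -0.0], [-0.0, -0.0, -1.0]]
wrist_force: [0.3, -0.4, -0.2]
opening: 0.0418
gripper_force: 0.0
```

>>> drive_tool(moves=[[[1,0,-1],[0,0,0]],[[1,0,-1],[0,0,0]],[[1,0,-1],[0,0,0]],[[1,0,-1],[0,0,0]],[[1,0,-0.5],[0,0,0]],[[0,0,0],[0,0,0]],[[0,0,0],[0,0,0]]])

```text
clock: 92.4
ee_pos: [0.486, -0.0527, 0.267]
tool_rot: [[-0.988, -0.157, 0.001], [-0.157, 0.988, 0.0], [-0.001, -0.0, -1.0]]
wrist_force: [0.9, 0.1, -1.1]
opening: 0.0418
gripper_force: 0.0
```

```bash
cat > fin.py <<'E'
from h import *
s=readout.observe();print(s['clock'],s['ee_pos'])
for n in('wrist','scene','side'):
    s=readout.observe();p=get_image(n);V=world(p,s);im=p['img'].astype(int);X,Y,Z=np.moveaxis(V,-1,0)
    n2=(abs(X-.63)<.1)&(abs(Y+.03)<.1)&(Z<.08)
    b=n2&(Z>.010)&(Z<.025)&(im.min(-1)>130);w=n2&(im[...,2]>im[...,0]+45)&(im[...,1]>90)&(Z>.019)
    for l,m in(('board',b),('wedge',w),('blk',w&(Z>.05))):
        P=V[m]
        if len(P)>10: print(n,l,len(P),P[:,2].min().round(4),P[:,2].max().round(4),*[np.round(v,1) for v in cv2.minAreaRect((P[:,:2]*1000).astype(np.float32))])
    if n!='wrist':
        for k in ['ramekin','plate','trivet','bakingtray','mug','jar']:
            for r in finder.recognise(p,k)[:1]:
                c,q=map(int,r['pixel']);print(' ',k,round(r['p'],2),c,q,V[q,c].round(3))
    m=(im[...,2]>100)&(im[...,1]<60)&(Z>.09)&(X<.6)&(X>.4)&(abs(Y)<.5);k,L=cv2.connectedComponents(m.astype(np.uint8))
    for i in range(1,k):
        P=V[L==i]
        if len(P)>60: print(n,'spat',len(P),P[:,2].max().round(4),P[P[:,2]>P[:,2].max()-.01].mean(0).round(3))
E
python3 fin.py
```

```text
92.4 [ 0.48596034 -0.05273924  0.26703349]
wrist board 6291 0.0154 0.025 [629.3 -30.4] [149.5 150. ] 9.2
wrist wedge 1959 0.0198 0.0603 [629.8 -28.5] [131.   35.9] 9.1
wrist blk 591 0.0522 0.0603 [584.7 -36.3] [39.7 25. ] 9.7
wrist spat 116 0.112 [0.486 0.271 0.108]
scene board 1595 0.012 0.025 [629.8 -31.8] [150.4 150.2] 8.9
scene wedge 638 0.019 0.0587 [630.1 -32.6] [137.7 141.7] 8.8
scene blk 104 0.0512 0.0587 [585.5 -37.6] [40.9 25.2] 10.6
  ramekin 0.93 328 181 [nan nan nan]
  plate 0.79 192 214 [ 0.27  -0.259  0.005]
  trivet 0.59 351 163 [0.3   0.307 0.011]
  bakingtray 0.91 249 341 [ 0.742 -0.285  0.004]
  jar 0.85 416 247 [0.774 0.145 0.076]
scene spat 205 0.2022 [0.492 0.429 0.198]
scene spat 465 0.2023 [0.507 0.293 0.198]
scene spat 65 0.1168 [0.488 0.424 0.11 ]
side board 1058 0.01 0.0249 [628.7 -29.9] [152.5 156.3] 9.8
side wedge 434 0.019 0.0601 [651.2 -18.9] [181.9  73. ] 24.0
side blk 81 0.0503 0.0601 [583.  -34.8] [38.6 29.3] 7.2
  ramekin 0.68 319 268 [0.402 0.147 0.013]
  trivet 0.92 318 335 [0.281 0.309 0.01 ]
  bakingtray 0.68 312 154 [ 0.765 -0.287  0.001]
  mug 0.84 191 247 [0.688 0.338 0.07 ]
  jar 0.75 215 208 [0.752 0.194 0.074]
side spat 194 0.2001 [0.498 0.271 0.195]
side spat 204 0.2007 [0.491 0.331 0.197]
side spat 72 0.1137 [0.497 0.277 0.108]
side spat 66 0.1175 [0.493 0.333 0.111]
side spat 270 0.2016 [0.479 0.438 0.197]
```

Everything is in place: the wedge lies within 2 mm of the board's centre, the board is flat, the spatulas are home and the bystanders are unmoved.

```bash
python3 -c "
from cell import ticket
print(ticket.sign_off())"
```

```text
the job is handed in; nothing more can be done
None
```

The job is handed in: all three spatulas stand fully home in the block (one each in slots 0, 1 and 3), the board is shut, and the wedge lies flat in the middle of its top; I knocked and dropped one spatula on the way but recovered it, and the other things on the counter showed no movement.

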